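# Draw an instrument module home with its cam lock

### The arm

A 6-joint arm with a two-finger parallel gripper is mounted at the origin on a cart in front of the work surface, level with it; the furniture and walls round the work are solid. World frame = base frame: x ahead of the robot, y to its left, z up, the work surface at z = 0. Lengths are in mm, angles in rad, forces in N, time in s.
With the tool pointing down it reaches from about 375 to 925 mm from the base axis. Payload 5.7 kg.
Tool frame: the origin (TCP) lies midway between the tips of the shut fingers; the grasp point (between the pads) lies behind it (arm.grip_point_offset is the z of the grasp point in the tool frame, in mm); z points along the fingers, y is the direction in which the jaws open and shut (so a half turn about z gives the same grasp; the last joint's range is limited). The gripper opens to 85 mm and grips with 20 to 120 N. Pads are 22 mm wide; open, the fingers measure 114 mm over their backs; the gripper's body (76 mm by 85 mm) begins 54 mm behind the grasp point. The pads swing forward as they close: fully open they stand 13 mm farther back than shut.
Start: joints at [1.118, 0.359, 1.51, -0, 1.272, -0.115], TCP at [198.839, 566.062, 231.267] pointing down, gripper open.
Joint ranges: [-2.97, 2.97], [-1.01, 2.36], [0.21, 2.38], [-0.96, 4.11], [0.2, 2.71], [-2.98, 2.98]. Speed limits (rad/s): [2.39, 2.39, 3.14, 3.14, 3.14, 3.14].

### API

Orientations are given as a unit quaternion [w, x, y, z].
In Python, from workcell import arm gives the robot as it stands.
- The arm moves only by the tool arm_command, never from a script. Its argument "motion" is a list of rows, each a list of 7 numbers: the turn, a rotation vector about the tool's x, y, z in degrees, then the shift along the tool's x, y, z in mm, then the closure in counts, from 0 (fully open) to 255 (shut). A call has 1 to 20 rows; each row is the pose to reach, as a shift and turn from the pose commanded when the call began, along the tool's axes at that moment; what a row does not reach only later rows make up. A row lasts 1/12 s, in which the tool goes at most 41.7 mm and 7.16 degrees, less where a joint would pass 70% of its speed; a pose out of reach is approached as far as the arm can. A call with a gripper value outside its range is refused whole. The fingers move at their own pace and stop on an object; the grip force is fixed at half the most. Time passes only in rows, so rows that repeat a pose let the fingers close. It gives the time, the measured TCP pose, the force and the opening at its end, in the units of the state.
- arm.get_state(): the state, without advancing time (a new reading comes with each control period).
- arm.capture(name): name is "scene" or "top"; returns a dict with "color" (400x640x3 uint8, red, green, blue), "vertical_fov" (degrees; the focal length in pixels is half the picture's height over the tangent of half this angle, whatever the lens; pixels are square), "cx", "cy" (the principal point, pixels), "R" (3x3) and "t" (3): a world point X has camera coordinates R X + t. Camera axes: x right, y down, z forward; pixel columns grow to the right and rows downward; lengths in mm; the calibration is good to about 2 mm. A picture is of the moment at which its call begins. There is no depth.
- arm.sign_off(): hands the job in, once; it reports no verdict.
The state is a dict: "time": time; "joint_pos": joint angles; "qd": joint speeds; "tau": joint torques, N m; "position": TCP position; "eef_rot": TCP orientation; "ft_force": force on the tool from outside, world axes, zero at the start; "ft_torque": the same for the moment, N m; "finger_gap": finger opening in mm.
Only numpy, scipy, OpenCV 4.12 (cv2) and the standard library are available. Lean on these libraries where they do the work, as an engineer would, in place of code of your own. Each camera call takes 0.05 s, during which the arm holds its last target.

### The job

Take the big flat-bladed driver out of its stand, seat its blade in the slot of the round cam disc on the fixture and turn the disc clockwise until the cam has drawn the module fully home, with no gap left against the fixture's frame. Feel for the slot gently and never force the driver or overtighten the lock. Then put the driver back upright in its stand, and leave the other things where they are.

Things in the scene. Friction and masses are not known exactly. Their poses are not given: they have to be found in the camera images.
- driver_handle (a point): Centre of the driver's square black handle: 26 x 26 mm, 56 mm high (28 mm up and down from here), with a cap 3 mm above and a round collar 30 mm across below. z points from the blade up to the handle. The blade is 87 mm below, 17 mm wide along x, 3 mm thick along y; the handle's sides are parallel to it. 0.12 kg. Starts upright and loose in the stand, at any small yaw.
- driver_tip (a point): Middle of the lower edge of the driver's flat blade, axes as driver_handle. The blade is 17 mm wide (x), 3 mm thick (y), 14 mm long, on a round steel shank 10 mm thick; the collar that rests on the stand is 55 mm above this point.
- stand_hole (a point): The driver's stand: fixed grey block 56 x 90 mm, 58 mm high. This point is the middle of the mouth of its large hole, on its top: 21 mm across, straight down through the block, with a small chamfer (two thin holes 30 mm beside it are not used). x, y along the block's sides. With the driver home, its collar rests on the block and its tip is 55 mm below this point.
- cam_face (a point): Middle of the upper face of the steel cam disc (47 mm across, 37 mm above the worktop, vertical axis); its axes are the fixture's and do not turn with it: x from module to cam, z up. Across its middle is a slot 19.5 mm long, 4.5 mm wide, 6 mm deep, whose direction is not measured: at the start it lies anywhere from 0.55 rad anticlockwise to 0.35 rad clockwise of x (from above).
- seat (a point): Middle of the upright front face of the fixture's frame, against which the module must sit, 26 mm above the worktop; x points into the frame, axes as cam_face. The cam axis is 32 mm behind it (+x). Two sprung brass strips stand 3.5 mm out of this face and push the module away with 1 N, rising to 3.5 N when it is home.
- module_face (a point): Middle of the +x face of the module, a loose grey block 60 x 60 x 36 mm, 0.25 kg, that slides along x between runners on the fixture; axes as seat. A bolt with a ball head points from this face into the cam. At the start the face is 3.5 to 4.2 mm short of the seat (x in the seat's frame -0.0035 to -0.0042); home is 0.
- fixture: Fixed aluminium base 150 x 84 x 8 mm with the cam's frame (64 x 78 mm, top 36 mm up) at its +x end, the module between runners at its -x end; origin on the worktop 2 mm behind (+x) the seat, axes as cam_face. The cam stays where left; turning it takes 0.05 to 0.15 N m, with 0.2 to 0.4 rad of play and give in blade and grip. The module is home with the slot about 0.7 rad clockwise of x; then it turns stiff at once.
- driver: The driver as a whole; its origin is the middle of the blade's lower edge (driver_tip), z up through the handle.
- fuse_tin: Bystander: small white tin with a green lid, 40 x 56 x 22 mm; origin under its middle.
- timer: Bystander: white square timer 62 x 62 x 19 mm; origin under its middle.
- hex_keys: Bystander: red folding hex-key set 22 x 86 x 23 mm; origin under its middle.
- terminal_block: Bystander: pale four-way terminal block 18 x 52 x 20 mm; origin under its middle.
Things that resemble listed ones, but are neither listed nor needed, are in the scene too. What is shaped like the driver but blue or pink is not meant.

How it is judged:
By the outcome, as a careful person would: the job done as asked, in the order asked, and still so for the second after the job is handed in, with the robot touching nothing.
It also fails if it takes over 61 s, if anything falls off the work surface, if the arm or the gripper's body presses on something with over 40 N, if the wrist force passes 120 N, or if a joint passes its speed limit or range.

## Working session

There is one attempt and no reset: what is moved stays moved. The work goes in short steps, Python scripts to look and compute and a tool call to move; the robot and the scene stay as the last step left them, time stands still between calls to the robot, and variables do not carry over. Pictures are saved under pics/ and viewed, and the job is handed in when it is done.

Besides the shell and the picture viewer there is one more tool, called after ">>>" as name(argument=value, ...), one argument or row to a line, values as JSON. arm_command: Moves the arm, as the interface text tells. Its arguments: {"type":"object","properties":{"motion":{"type":"array"}},"required":["motion"]}

```bash
ls; mkdir -p pics; cat > h.py <<'E'
import numpy as np,cv2,sys
from workcell import arm
def cap(n,f):
    c=arm.capture(n); cv2.imwrite('pics/'+f+'.png',c['color'][:,:,::-1]); np.savez('pics/'+f+'.npz',**{k:np.array(v) for k,v in c.items()}); return c
def load(f): return dict(np.load('pics/'+f+'.npz'))
def foc(c): return c['color'].shape[0]/2/np.tan(np.radians(float(c['vertical_fov']))/2)
def ray(c,u,v):
    R=np.array(c['R']);t=np.array(c['t']);f=foc(c)
    d=R.T@np.array([(u-c['cx'])/f,(v-c['cy'])/f,1]);o=-R.T@t
    return o,d
def onz(c,u,v,z):
    o,d=ray(c,u,v);return o+d*(z-o[2])/d[2]
def proj(c,X):
    p=np.array(c['R'])@np.array(X)+np.array(c['t']);f=foc(c)
    return np.array([c['cx']+f*p[0]/p[2],c['cy']+f*p[1]/p[2]])
def crop(c,f,u0,u1,v0,v1,k):
    im=np.ascontiguousarray(c['color'][v0:v1,u0:u1,::-1]); cv2.imwrite('pics/'+f+'.png',cv2.resize(im,None,fx=k,fy=k,interpolation=cv2.INTER_CUBIC))
E
python3 - <<'E'
from h import *
for n in('scene','top'):
    c=cap(n,n+'0'); print(n,foc(c),c['cx'],c['cy'],-np.array(c['R']).T@np.array(c['t']),np.round(c['R'],2).tolist())
print(arm.get_state(), arm.grip_point_offset)
E
```

```text
pics
scene 421.75450144990185 321.89365895512606 195.36756326863105 [ -75.0977928  -487.52868809  838.47497463] [[0.56, -0.83, -0.02], [-0.58, -0.38, -0.72], [0.59, 0.41, -0.7]]
top 501.599660855323 314.2514797340446 202.12169024528447 [ 243.62421292  -44.58970647 1473.89357788] [[-0.04, -1.0, 0.01], [-0.97, 0.04, -0.23], [0.23, -0.01, -0.97]]
{'time': 0.1, 'joint_pos': array([ 1.11790448e+00,  3.59469175e-01,  1.51130304e+00, -1.51918759e-05,
        1.27249840e+00, -1.15074507e-01]), 'qd': array([ 1.56229403e-04, -2.13560850e-03, -3.99240738e-03, -6.29394109e-04,
       -6.17828718e-05, -1.10514101e-03]), 'tau': array([-3.22058668e-04, -5.28648591e+01, -2.79348850e+01, -1.81183486e-04,
        4.97675588e-03,  1.95281393e-05]), 'position': array([198.59102711, 565.54625479, 230.52414007]), 'eef_rot': array([-2.28098182e-04,  1.68104386e-01,  9.85768843e-01, -8.07408004e-04]), 'ft_force': array([-0.180298  , -0.12489842,  0.1530023 ]), 'ft_torque': array([ 0.04095816,  0.04091766, -0.01802021]), 'finger_gap': 85.42934409990539} -18.700000000000003
```

View pics/scene0.png

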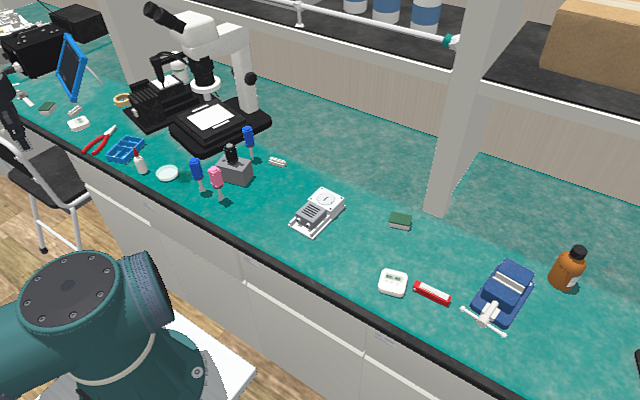

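View pics/top0.png

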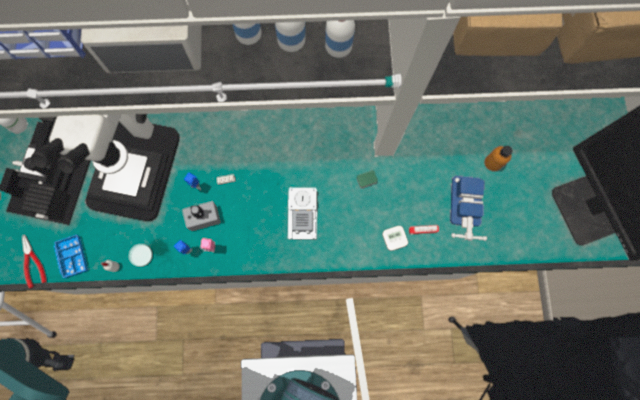

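The scene view shows the grey stand with the black driver near (235,165), and the fixture near (318,210). In the top view they are near (202,213) and (302,213), with blue and pink decoys around the stand. I'll zoom in next.

```bash
python3 - <<'E'
from h import *
c=load('top0');crop(c,'t1',165,335,165,270,4.7)
c=load('scene0');crop(c,'s1',180,360,120,250,4.4)
E
```

```text
(no output)
```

View pics/t1.png

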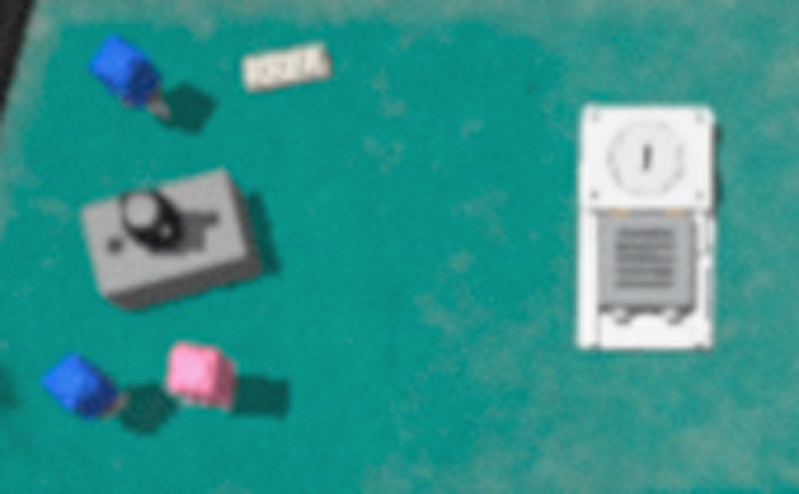

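View pics/s1.png

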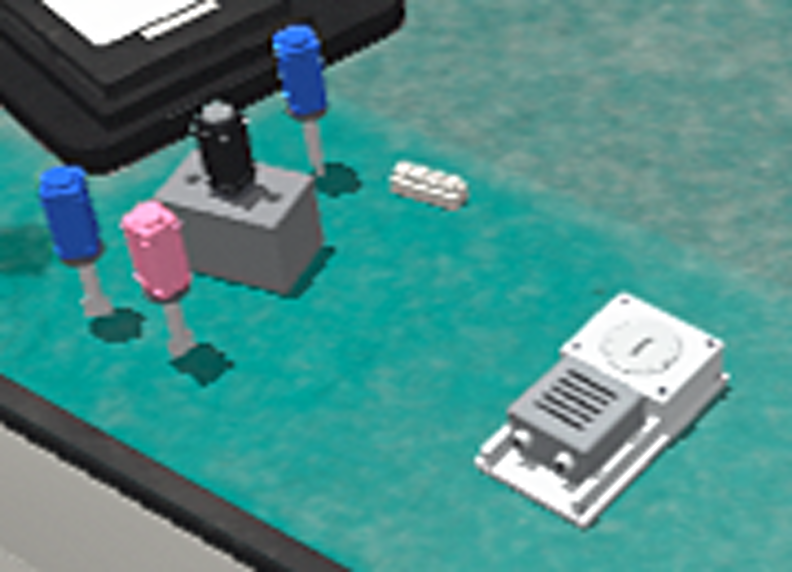

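```bash
python3 - <<'E'
from h import *
T=load('top0');S=load('scene0')
def tri(a,b):
    o1,d1=ray(T,*a);o2,d2=ray(S,*b)
    s=np.linalg.lstsq(np.c_[d1,-d2],o2-o1,rcond=None)[0]
    p,q=o1+s[0]*d1,o2+s[1]*d2
    return (p+q)/2,np.linalg.norm(p-q)
# stand mask both
for nm,c,(u0,u1,v0,v1),z in (('T',T,(180,222,198,234),58),):
    hsv=cv2.cvtColor(c['color'],cv2.COLOR_RGB2HSV);
    print(hsv[205:222:3,185:215:5].tolist())
k=4.7;ks=4.4
P=lambda u,v:(165+(u+.5)/k-.5,165+(v+.5)/k-.5)
Q=lambda u,v:(180+(u+.5)/ks-.5,120+(v+.5)/ks-.5)
# stand top corners (top: TL, TR, BR, BL)
for n,a in(('TL',(82,210)),('TR',(226,169)),('BR',(247,255)),('BL',(105,295))):
    print('stand',n,onz(T,*P(*a),58))
for n,a in(('TL',(582,105)),('TR',(716,105)),('BR',(714,210)),('BL',(581,210))):
    print('frame',n,onz(T,*P(*a),36))
for n,a in(('B',(280,258)),('R',(315,183))):print('standS',n,onz(S,*Q(*a),58))
for n,a in(('top',(626,293)),('right',(722,345)),('bot',(660,401)),('L',(562,352))):print('frameS',n,onz(S,*Q(*a),36))
print('cam T',onz(T,*P(647,157),37),'S',onz(S,*Q(641,347),37), tri(P(647,157),Q(641,347)))
print('slot T',onz(T,*P(648,145),37),onz(T,*P(646,170),37))
print('slot S',onz(S,*Q(650,338),37),onz(S,*Q(632,357),37))
print('cap T',onz(T,*P(143,212),121),'S',onz(S,*Q(217,110),121),tri(P(143,212),Q(217,110)))
for n,a in(('blueL',(66,383)),('pink',(196,376)),('blueT',(120,68))):print(n,onz(T,*P(*a),115))
E
```

```text
[[[88, 239, 141], [88, 210, 136], [86, 108, 127], [84, 8, 164], [10, 4, 174], [130, 4, 173]], [[85, 63, 154], [80, 12, 126], [90, 1, 171], [0, 5, 53], [0, 5, 170], [80, 5, 165]], [[90, 1, 172], [60, 3, 146], [60, 3, 177], [75, 18, 29], [90, 6, 91], [135, 17, 92]], [[120, 3, 173], [90, 5, 152], [135, 23, 44], [150, 11, 97], [90, 6, 87], [60, 2, 170]], [[120, 3, 168], [30, 3, 99], [60, 2, 112], [140, 16, 48], [60, 3, 99], [90, 4, 172]], [[87, 27, 167], [75, 3, 171], [90, 1, 172], [70, 5, 169], [60, 3, 171], [105, 3, 156]]]
stand TL [575.72117461 316.30601428  58.        ]
stand TR [598.24976699 228.15905464  58.        ]
stand BR [543.53488421 214.95460501  58.        ]
stand BL [522.01560046 301.20079804  58.        ]
frame TL [636.69162085   8.27413926  36.        ]
frame TR [633.42460897 -76.2971648   36.        ]
frame BR [565.55083421 -72.23555442  36.        ]
frame BL [568.78092736  10.81095274  36.        ]
standS B [522.2776476  193.99260328  58.        ]
standS R [591.16542973 224.31543166  58.        ]
frameS top [633.6786197    5.34666126  36.        ]
frameS right [626.76859335 -70.57770814  36.        ]
frameS bot [566.02542907 -64.65575723  36.        ]
frameS L [568.100083     8.68077685  36.        ]
cam T [601.03596607 -31.58180657  37.        ] S [597.32988304 -30.23945024  37.        ] (array([600.21695897, -30.32466952,  35.25233304]), np.float64(3.4799908040902823))
slot T [608.77959346 -32.47852754  37.        ] [592.6663721  -30.66504167  37.        ]
slot S [606.9583673  -30.52474113  37.        ] [587.07322251 -30.43927687  37.        ]
cap T [558.34922171 264.48540969 121.        ] S [559.13276876 267.70655467 121.        ] (array([557.12338944, 264.24118543, 123.91380895]), np.float64(1.3813514359981158))
blueL [459.78555896 308.85917922 115.        ]
pink [460.92388592 233.69344253 115.        ]
blueT [648.69328353 280.92746459 115.        ]
```

```bash
cat >> h.py <<'E'
from scipy.spatial.transform import Rotation as Ro
def tool():
    s=arm.get_state();q=s['eef_rot'];return np.array(s['position']),Ro.from_quat([q[1],q[2],q[3],q[0]]).as_matrix(),s
def goal(x,y,z,phi):
    "tool pointing down, tool y at angle phi"
    p,R,s=tool()
    yv=np.array([np.cos(phi),np.sin(phi),0]);zv=np.array([0,0,-1.]);xv=np.cross(yv,zv)
    G=np.c_[xv,yv,zv]
    print('shift',np.round(R.T@(np.array([x,y,z])-p),2),'turn',np.round(np.degrees(Ro.from_matrix(R.T@G).as_rotvec()),2),
     'phi',round(np.arctan2(R[1,1],R[0,1]),4),'p',np.round(p,2),'f',np.round(s['ft_force'],1),'tq',np.round(s['ft_torque'],2),'gap',round(s['finger_gap'],1),'t',s['time'])
E
python3 - <<'E'
from h import *
goal(559,265.5,180,0.25)
E
```

```text
shift [-439.49 -163.56   50.72] turn [-9.000e-02  4.000e-02  5.632e+01] phi 1.233 p [198.59 565.55 230.52] f [-0.2 -0.1  0.2] tq [ 0.04  0.04 -0.02] gap 85.4 t 0.1
```

```bash
python3 - <<'E'
from h import *
c=load('scene0');crop(c,'s2',205,265,135,195,10);crop(c,'s3',300,350,180,225,12)
c=load('top0');crop(c,'t2',180,225,195,235,12);crop(c,'t3',284,322,182,242,9)
E
```

```text
(no output)
```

View pics/s2.png

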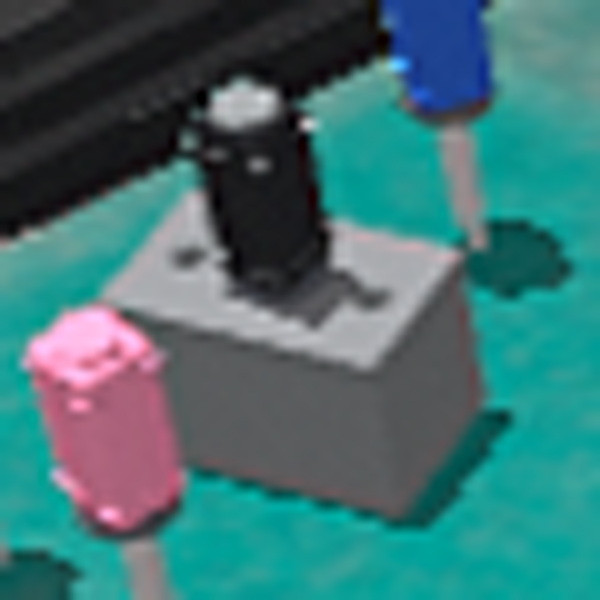

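View pics/s3.png

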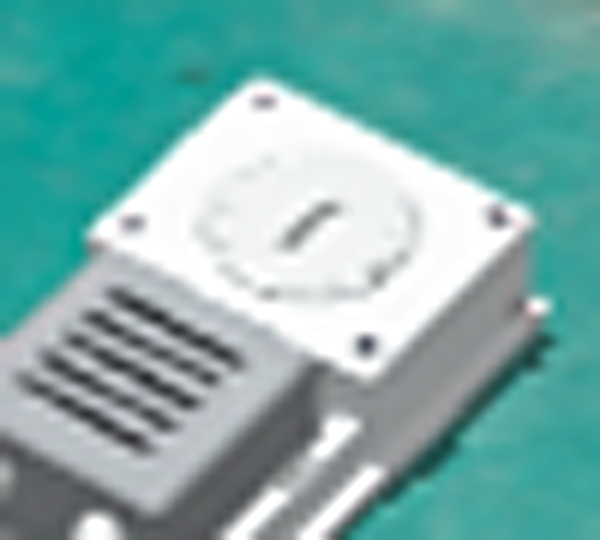

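View pics/t3.png

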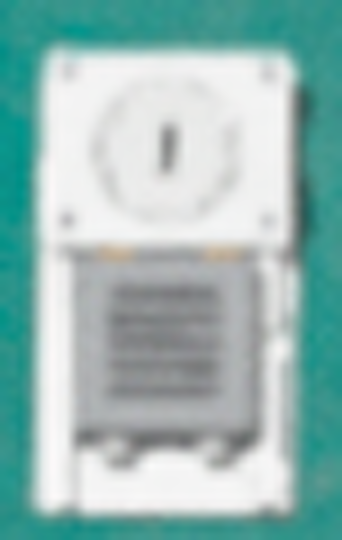

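The crops show the stand top corners near s2 (110,300), (375,368) and (460,255), the slot in s3 at about (310,226), and the brass strips in t3 at the module gap. I'll move above the driver now.

>>> arm_command(
  motion=[
    [0,0,3,-20,-8,2,0],
    [0,0,9,-55,-20,6,0],
    [0,0,15,-95,-35,11,0],
    [0,0,21,-135,-50,16,0],
    [0,0,27,-175,-65,20,0],
    [0,0,33,-215,-80,25,0],
    [0,0,39,-255,-95,30,0],
    [0,0,45,-295,-110,34,0],
    [0,0,50,-335,-125,39,0],
    [0,0,54,-370,-138,43,0],
    [0,0,56,-400,-149,46,0],
    [0,0,56.3,-425,-158,49,0],
    [0,0,56.3,-437,-163,50.5,0],
    [0,0,56.3,-439.5,-163.6,50.7,0],
    [0,0,56.3,-439.5,-163.6,50.7,0],
    [0,0,56.3,-439.5,-163.6,50.7,0],
  ],
)

```text
time: 1.43
position: [558.0, 266.9, 180.4]
eef_rot: [-0.001, 0.613, 0.79, -0.0]
ft_force: [-0.0, -1.0, -0.3]
finger_gap: 85.3
```

```bash
python3 - <<'E'
from h import *
T=load('top0');S=load('scene0')
def dark(c,u0,u1,v0,v1,bg=None,k=1):
    g=cv2.cvtColor(c['color'],cv2.COLOR_RGB2GRAY)[v0:v1,u0:u1].astype(float)
    w=np.clip(np.median(g)-15-g,0,None);vv,uu=np.mgrid[v0:v1,u0:u1]
    W=w.sum();m=np.array([(w*uu).sum(),(w*vv).sum()])/W
    C=np.cov(np.c_[uu.ravel(),vv.ravel()].T,aweights=w.ravel());e,E=np.linalg.eigh(C)
    return m,E[:,1],np.sqrt(e)
for nm,c,bx,kk,o in(('T',T,(300,306,194,203),9,(284,182)),('S',S,(322,331,195,203),12,(300,180))):
    m,d,e=dark(c,*bx);a=onz(c,*m,37);b=onz(c,*(m+4*d),37)-onz(c,*(m-4*d),37);b*=np.sign(b[0])
    print(nm,m,e,'slot',a,'ang',np.arctan2(b[1],b[0]))
    scr=[(68,69),(268,72),(68,220),(268,220)] if nm=='T' else [(264,101),(497,217),(132,222),(367,345)]
    L=[]
    for s in scr:
        u=o[0]+s[0]/kk-.5;v=o[1]+s[1]/kk-.5
        u,v=int(round(u)),int(round(v));m,_,_=dark(c,u-2,u+3,v-2,v+3);L.append(onz(c,*m,36))
    L=np.array(L);print(np.round(L,1).tolist(),'mean',L.mean(0))
    xd=L[0]+L[1]-L[2]-L[3];yd=L[0]+L[2]-L[1]-L[3];print('yaw',np.arctan2(xd[1],xd[0]),-np.arctan2(yd[0],yd[1]),np.linalg.norm(xd)/2,np.linalg.norm(yd)/2)
U=lambda u,v:(205+u/10-.5,135+v/10-.5)
cs=[onz(S,*U(*a),58) for a in((105,300),(375,368),(462,255))];print(np.round(cs,1).tolist(),'center',(cs[0]+cs[2])/2)
print('holes mid S',(onz(S,*U(190,255),58)+onz(S,*U(372,297),58))/2)
goal(559,265.5,75,0.25)
E
```

```text
T [302.27811861 197.9406953 ] [0.51412603 1.48394455] slot [601.24712137 -31.62501472  37.        ] ang -0.10701534025732184
[[636.1, 1.3, 36.0], [629.3, -66.6, 36.0], [578.5, 2.4, 36.0], [575.9, -62.3, 36.0]] mean [604.92980446 -31.30327063  36.        ]
yaw -0.04834780468526677 -0.07014631818556008 55.60715262307401 66.44256288128224
S [325.26725664 198.32920354] [0.80851341 1.72014712] slot [597.76416155 -29.85938973  37.        ] ang -0.180250049355678
[[633.1, 3.9, 36.0], [624.7, -66.6, 36.0], [578.1, 10.3, 36.0], [573.5, -62.1, 36.0]] mean [602.36987331 -28.64629063  36.        ]
yaw -0.10225143126275552 -0.09136390428752976 53.36980268293946 71.71953229792346
[[522.8, 303.0, 58.0], [542.7, 216.8, 58.0], [594.6, 229.2, 58.0]] center [558.70412294 266.07484737  58.        ]
holes mid S [558.59698844 267.51641788  58.        ]
shift [ -1.7    0.79 105.44] turn [-0.07 -0.03  0.06] phi 0.2511 p [557.96 266.92 180.44] f [-0.  -1.  -0.3] tq [-0.06  0.01 -0.02] gap 85.3 t 1.4333<stdin>:7: RuntimeWarning: Degrees of freedom <= 0 for slice
  c *= np.true_divide(1, fact)
  c *= np.true_divide(1, fact)
```

>>> arm_command(
  motion=[
    [0,0,0.5,-1.2,1,8,0],
    [0,0,0.5,-1.2,1,25,0],
    [0,0,0.5,-1.2,1,45,0],
    [0,0,0.5,-1.2,1,65,0],
    [0,0,0.5,-1.2,1,83,0],
    [0,0,0.5,-1.2,1,97,0],
    [0,0,0.5,-1.2,1,105,0],
    [0,0,0.5,-1.2,1,108,0],
    [0,0,0.5,-1.2,1,108,0],
    [0,0,0.5,-1.2,1,108,0],
  ],
)

```text
time: 2.27
position: [560.7, 265.7, 73.2]
eef_rot: [0.0, 0.616, 0.787, 0.0]
ft_force: [-0.7, 0.4, 0.5]
finger_gap: 85.2
```

```bash
python3 - <<'E'
from h import *
goal(559.2,265.8,72,0.24)
c=cap('scene','s4');crop(c,'s4c',200,270,120,190,8)
E
```

```text
shift [ 0.44 -1.39  1.15] turn [ 0.04 -0.    0.13] phi 0.2422 p [560.65 265.71  73.15] f [-0.7  0.4  0.5] tq [0.03 0.01 0.05] gap 85.2 t 2.2667
```

View pics/s4c.png

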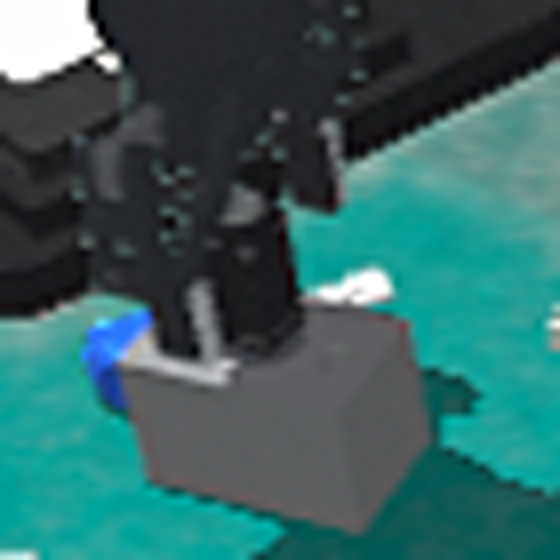

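View pics/s4.png

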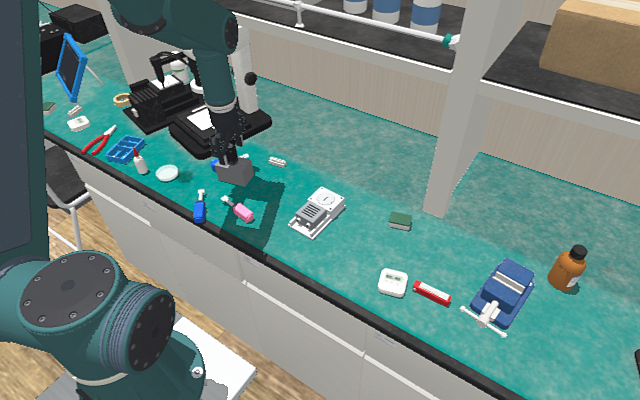

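```bash
python3 - <<'E'
from h import *
c=cap('top','t4')
E
```

```text
(no output)
```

View pics/t4.png

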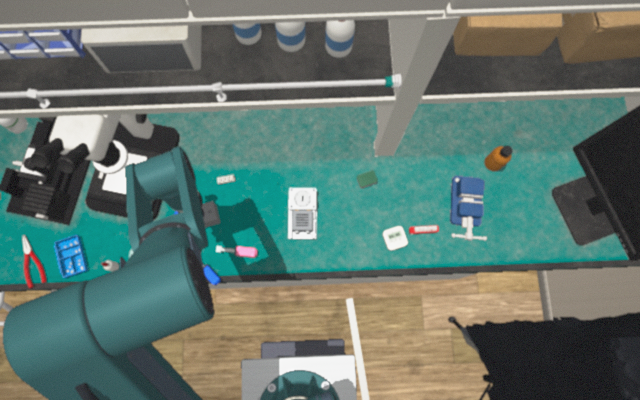

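All three look-alikes have toppled: blue at top (178,212) and (210,275), pink at (240,251). My gripper passed well above and beside them, and the wrist force stayed near 0. They had been standing balanced on their blades. The target driver is still upright between the fingers, so I'll grip it.

>>> arm_command(
  motion=[
    [0,0,0,0.4,-1.2,1,0],
    [0,0,0,0.4,-1.2,1,60],
    [0,0,0,0.4,-1.2,1,120],
    [0,0,0,0.4,-1.2,1,180],
    [0,0,0,0.4,-1.2,1,255],
    [0,0,0,0.4,-1.2,1,255],
    [0,0,0,0.4,-1.2,1,255],
    [0,0,0,0.4,-1.2,1,255],
    [0,0,0,0.4,-1.2,1,255],
    [0,0,0,0.4,-1.2,1,255],
  ],
)

```text
time: 3.2
position: [559.5, 265.2, 71.9]
eef_rot: [0.0, 0.617, 0.787, 0.0]
ft_force: [-0.6, 0.4, 5.9]
finger_gap: 26.7
```

```bash
python3 - <<'E'
from h import *
goal(559.2,265.8,72,0.24)
E
```

```text
shift [ 0.62 -0.17 -0.05] turn [0.03 0.01 0.09] phi 0.2417 p [559.51 265.24  71.95] f [-0.6  0.4  5.9] tq [-0.18  0.2   0.  ] gap 26.7 t 3.2
```

>>> arm_command(
  motion=[
    [0,0,0,0,0,-2,255],
    [0,0,0,0,0,-7,255],
    [0,0,0,0,0,-15,255],
    [0,0,0,0,0,-25,255],
    [0,0,0,0,0,-36,255],
    [0,0,0,0,0,-47,255],
    [0,0,0,0,0,-58,255],
    [0,0,0,0,0,-67,255],
    [0,0,0,0,0,-72,255],
    [0,0,0,0,0,-75,255],
    [0,0,0,0,0,-75,255],
  ],
)

```text
time: 4.12
position: [559.6, 265.3, 147.4]
eef_rot: [0.0, 0.617, 0.787, 0.0]
ft_force: [0.6, -0.2, -1.6]
finger_gap: 26.7
```

```bash
python3 - <<'E'
from h import *
goal(599.7,-31.5,125,-0.12)
c=cap('scene','s5');crop(c,'s5c',200,270,110,190,7)
E
```

```text
shift [-297.8   -32.16   22.36] turn [ 6.000e-02 -1.000e-02  2.072e+01] phi 0.2416 p [559.64 265.34 147.41] f [ 0.6 -0.2 -1.6] tq [-0.02  0.02  0.  ] gap 26.7 t 4.1167
```

View pics/s5c.png

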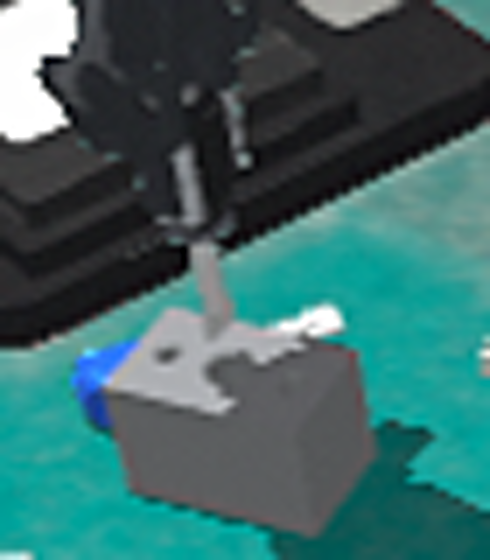

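The driver is lifted clear, with its blade visible at about (215,325) in the crop. Now I'll move over the cam.

>>> arm_command(
  motion=[
    [0,0,0.5,-5,-0.5,0,255],
    [0,0,2,-20,-2,0,255],
    [0,0,4,-42,-4,0,255],
    [0,0,6,-68,-7,0,255],
    [0,0,8,-96,-10,2,255],
    [0,0,10,-124,-13,4,255],
    [0,0,12,-152,-16,7,255],
    [0,0,14,-180,-19,10,255],
    [0,0,16,-208,-22,13,255],
    [0,0,18,-234,-25,16,255],
    [0,0,19.5,-257,-28,19,255],
    [0,0,20.7,-276,-30,21,255],
    [0,0,20.7,-290,-31.5,22,255],
    [0,0,20.7,-296,-32,22.3,255],
    [0,0,20.7,-297.8,-32.2,22.3,255],
    [0,0,20.7,-297.8,-32.2,22.3,255],
    [0,0,20.7,-297.8,-32.2,22.3,255],
  ],
)

```text
time: 5.58
position: [599.1, -30.9, 124.3]
eef_rot: [-0.0, 0.748, 0.664, -0.0]
ft_force: [-0.5, -0.1, -0.8]
finger_gap: 26.7
```

```bash
python3 - <<'E'
from h import *
goal(599.7,-31.5,110,-0.12)
c=cap('scene','s6');crop(c,'s6c',290,355,150,220,8)
c=cap('top','t6');crop(c,'t6c',270,330,175,245,8)
E
```

```text
shift [-0.54  0.71 14.33] turn [-0.02 -0.02  0.05] phi -0.1191 p [599.06 -30.88 124.33] f [-0.5 -0.1 -0.8] tq [-0.03  0.03  0.03] gap 26.7 t 5.5833
```

View pics/s6c.png

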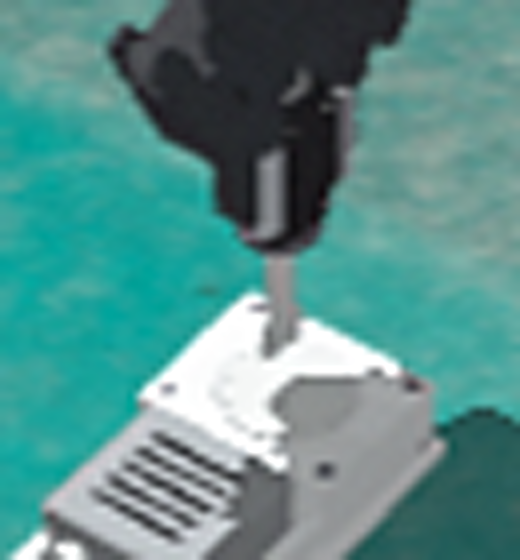

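View pics/t6c.png

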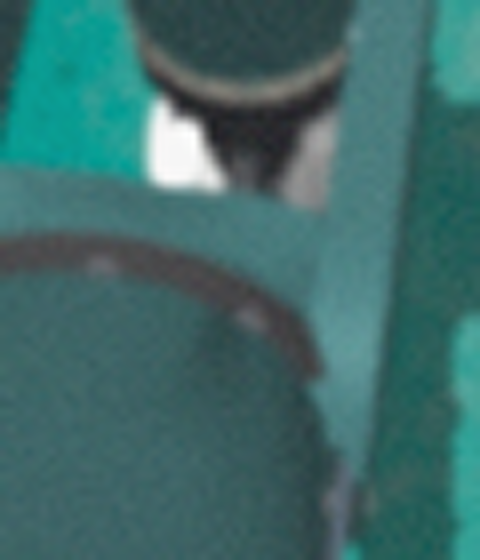

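The tip hangs about 18 mm above the disc, near s6c (275,352). The top view is blocked by the arm. I'll lower to about 4 mm above the disc, then compare.

>>> arm_command(
  motion=[
    [0,0,0,-0.5,0.5,3,255],
    [0,0,0,-0.5,0.6,8,255],
    [0,0,0,-0.5,0.6,12,255],
    [0,0,0,-0.5,0.6,14,255],
    [0,0,0,-0.5,0.6,14,255],
    [0,0,0,-0.5,0.6,14,255],
  ],
)

```text
time: 6.18
position: [599.6, -32.1, 109.9]
eef_rot: [-0.0, 0.748, 0.664, -0.0]
ft_force: [0.0, 0.1, -1.0]
finger_gap: 26.6
```

```bash
python3 - <<'E'
from h import *
goal(599.7,-31.5,110,-0.12)
c=cap('scene','s7');crop(c,'s7c',305,345,175,215,14)
p,R,s=tool()
print(proj(c,[p[0],p[1],p[2]-69]),proj(load('scene0'),[p[0],p[1],p[2]-69]),proj(c,[599.7,-31.5,37]))
crop(load('scene0'),'s0c',305,345,175,215,14)
E
```

```text
shift [ 0.61  0.06 -0.08] turn [-0.05  0.    0.02] phi -0.1196 p [599.57 -32.1  109.92] f [ 0.   0.1 -1. ] tq [-0.02  0.01  0.01] gap 26.6 t 6.1833
[326.37635136 197.10314445] [326.37635136 197.10314445] [326.16702751 198.13945916]
```

View pics/s7c.png

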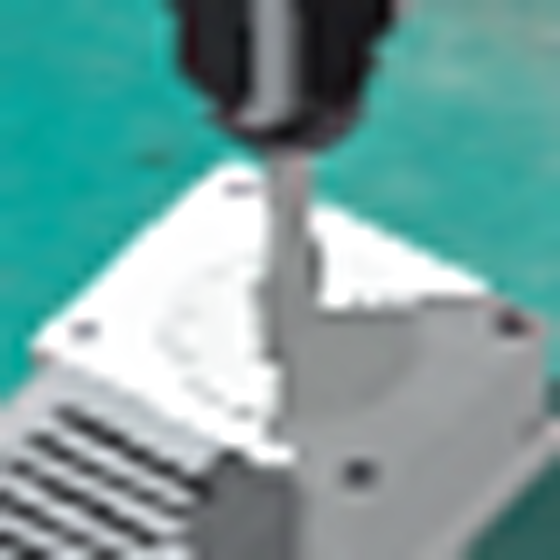

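View pics/s0c.png

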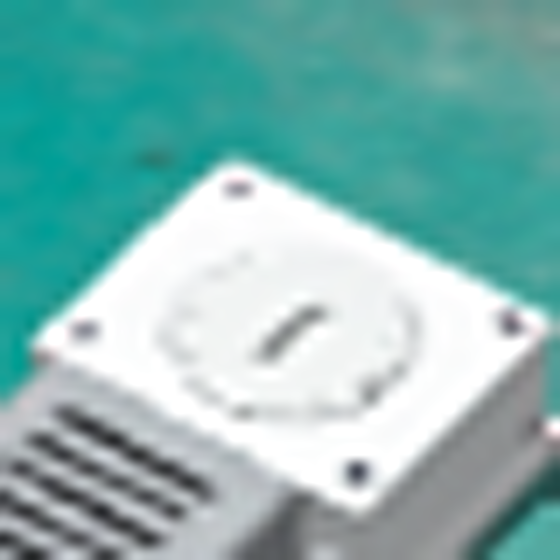

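```bash
python3 - <<'E'
from h import *
c=load('scene0')
def cr(X): return np.round((proj(c,X)+.5-[305,175])*14,0)
for a in(-.12,-.3,.0,.2):
    d=np.array([np.cos(a),np.sin(a),0])
    print(a,[cr(np.array([599.6,-32.1,z])+s*L*d).tolist() for z,L in((41,8.5),(55,8.5),(37,9.75)) for s in(-1,1)])
print(cr([599.6,-32.1,37]))
g=cv2.cvtColor(load('s7')['color'],cv2.COLOR_RGB2GRAY)
print(g[192:205,320:332])
print(load('s7')['color'][192:205,320:332,0]-0)
E
```

```text
-0.12 [[277.0, 341.0], [334.0, 294.0], [276.0, 289.0], [333.0, 242.0], [273.0, 360.0], [338.0, 305.0]]
-0.3 [[271.0, 337.0], [339.0, 298.0], [270.0, 285.0], [339.0, 246.0], [267.0, 355.0], [344.0, 310.0]]
0.0 [[281.0, 344.0], [330.0, 292.0], [280.0, 291.0], [329.0, 240.0], [278.0, 362.0], [333.0, 303.0]]
0.2 [[289.0, 346.0], [322.0, 289.0], [288.0, 294.0], [321.0, 237.0], [287.0, 366.0], [324.0, 300.0]]
[306. 332.]
[[253 254 255 242 170 140 137 146 251 255 255 255]
 [252 246 241 222 163 143 141 111 233 251 248 252]
 [233 243 254 221 146 143 142 116 235 252 248 247]
 [247 250 233 162 129 139 140 130 242 255 250 251]
 [247 251 237 165 130 139 138 158 248 255 197 232]
 [247 249 248 189 132 138 137 134 131 131 128 130]
 [246 249 249 191 129 136 140 142 143 143 142 141]
 [246 248 255 208 124 137 144 145 145 144 145 144]
 [247 248 244 199 120 126 145 144 145 145 145 145]
 [248 247 250 255 219 137 143 145 145 144 146 143]
 [254 253 250 255 213 132 142 144 146 145 142 139]
 [216 252 254 255 212 134 142 143 142 145 142 140]
 [255 221 185 222 185 137 144 146 147 148 151 156]]
[[253 254 255 240 167 137 135 143 249 255 255 255]
 [251 245 239 218 160 141 139 109 231 250 247 252]
 [232 242 253 215 143 140 140 113 233 251 247 246]
 [246 249 231 159 127 137 137 128 239 255 249 250]
 [246 250 235 161 128 137 136 154 246 255 193 230]
 [246 248 247 185 130 137 135 132 128 128 126 128]
 [245 248 247 188 127 136 138 140 142 140 139 137]
 [245 247 254 205 122 135 142 143 143 142 142 141]
 [246 247 242 197 119 124 143 142 142 143 143 143]
 [247 246 249 255 216 134 142 143 142 142 143 142]
 [253 252 249 255 210 131 140 142 143 143 140 137]
 [214 251 253 255 208 132 140 141 140 143 139 138]
 [254 219 182 219 182 135 142 144 144 146 148 153]]
```

```bash
python3 - <<'E'
from h import *
im=load('s7')['color'][185:210,312:337,::-1].astype(float)
g=im.mean(2)
o=np.clip((g-110)*255/130,0,255).astype(np.uint8)
cv2.imwrite('pics/s7d.png',cv2.resize(o,None,fx=22,fy=22,interpolation=cv2.INTER_NEAREST))
E
```

```text
(no output)
```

View pics/s7d.png

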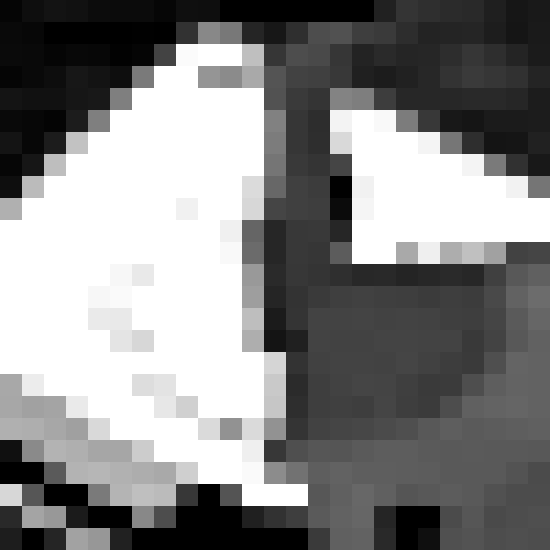

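```bash
python3 - <<'E'
from h import *
goal(600.1,-31.7,106.9,-0.13)
E
```

```text
shift [0.49 0.23 3.29] turn [-0.01  0.01  0.6 ] phi -0.1196 p [599.81 -32.15 110.19] f [-0.4 -0.2 -0.4] tq [ 0.03 -0.   -0.07] gap 26.8 t 6.2333
```

>>> arm_command(
  motion=[
    [0,0,0.6,-0.5,0.3,1,255],
    [0,0,0.6,-0.5,0.3,2.2,255],
    [0,0,0.6,-0.5,0.3,3.2,255],
    [0,0,0.6,-0.5,0.3,3.2,255],
  ],
)

```text
time: 6.57
position: [599.9, -32.8, 106.9]
eef_rot: [-0.0, 0.752, 0.66, -0.0]
ft_force: [-0.1, 0.9, -1.6]
finger_gap: 26.7
```

>>> arm_command(
  motion=[
    [0,0,0,0,0,0.5,255],
    [0,0,0,0,0,0.5,255],
  ],
)

```text
time: 6.73
position: [600.0, -32.7, 106.5]
eef_rot: [-0.0, 0.752, 0.66, -0.0]
ft_force: [-0.7, -0.2, -1.3]
finger_gap: 26.7
```

>>> arm_command(
  motion=[
    [0,0,0,1.0,0,0,255],
    [0,0,0,1.0,0,0,255],
    [0,0,0,1.0,0,0.5,255],
    [0,0,0,1.0,0,0.5,255],
  ],
)

```text
time: 7.07
position: [600.2, -31.7, 106.1]
eef_rot: [0.0, 0.752, 0.66, -0.0]
ft_force: [-0.2, -0.1, -1.4]
finger_gap: 26.6
```

>>> arm_command(
  motion=[
    [0,0,0,0,0,0.5,255],
    [0,0,0,0,0,0.5,255],
  ],
)

```text
time: 7.23
position: [600.3, -31.8, 105.7]
eef_rot: [0.0, 0.752, 0.66, -0.0]
ft_force: [-1.1, -0.4, 1.3]
finger_gap: 26.6
```

>>> arm_command(
  motion=[
    [0,0,0,0,0,0.4,255],
    [0,0,0,0,0,0.4,255],
  ],
)

```text
time: 7.4
position: [600.3, -31.8, 105.5]
eef_rot: [0.0, 0.752, 0.66, 0.0]
ft_force: [-0.9, 0.5, 2.6]
finger_gap: 26.7
```

>>> arm_command(
  motion=[
    [0,0,0,0.4,0,0.2,255],
    [0,0,0,0.8,0,0.3,255],
    [0,0,0,0.8,0,0.3,255],
  ],
)

```text
time: 7.65
position: [600.6, -31.2, 105.4]
eef_rot: [0.0, 0.752, 0.66, 0.0]
ft_force: [-1.4, -2.1, 5.8]
finger_gap: 26.3
```

>>> arm_command(
  motion=[
    [0,0,0,-0.6,0,0,255],
    [0,0,0,-1.2,0,0,255],
    [0,0,0,-1.6,0,0,255],
    [0,0,0,-1.6,0,0,255],
  ],
)

```text
time: 7.98
position: [600.5, -32.3, 105.2]
eef_rot: [0.0, 0.752, 0.66, 0.0]
ft_force: [0.2, 0.6, 3.8]
finger_gap: 26.7
```

>>> arm_command(
  motion=[
    [0,0,0,0,-0.6,0,255],
    [0,0,0,0,-1.2,0,255],
    [0,0,0,0.5,-1.2,0,255],
    [0,0,0,1.0,-1.2,0,255],
    [0,0,0,1.0,-1.2,0,255],
  ],
)

```text
time: 8.4
position: [598.6, -31.7, 104.4]
eef_rot: [-0.0, 0.751, 0.66, -0.001]
ft_force: [0.1, -1.5, -1.1]
finger_gap: 27.0
```

```bash
python3 - <<'E'
from h import *
goal(600.1,-31.7,106.9,-0.13)
c=cap('scene','s8')
im=c['color'][180:215,305:345,::-1].astype(float)
o=np.clip((im-90)*255/150,0,255).astype(np.uint8)
cv2.imwrite('pics/s8d.png',cv2.resize(o,None,fx=15,fy=15,interpolation=cv2.INTER_CUBIC))
E
```

```text
shift [ 0.16  1.51 -2.46] turn [-0.06  0.05  0.01] phi -0.1298 p [598.58 -31.66 104.45] f [ 0.1 -1.5 -1.1] tq [-0.42  0.01 -0.02] gap 27.0 t 8.4
```

View pics/s8d.png

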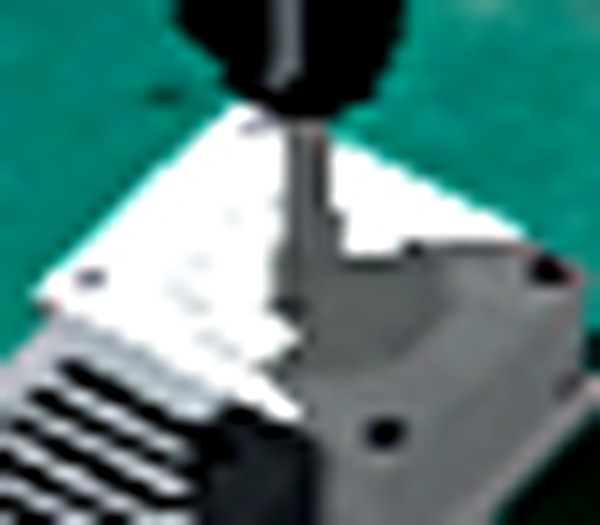

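The height fell to 104.4 with no upward force, so the blade has found the slot. I'll lower it gently.

>>> arm_command(
  motion=[
    [0,0,0,0,0,0.7,255],
    [0,0,0,0,0,1.4,255],
    [0,0,0,0,0,1.4,255],
  ],
)

```text
time: 8.7
position: [598.9, -31.6, 103.3]
eef_rot: [0.0, 0.752, 0.66, -0.0]
ft_force: [-0.1, -2.1, -1.5]
finger_gap: 26.8
```

>>> arm_command(
  motion=[
    [0,0,0,-0.2,0,0.8,255],
    [0,0,0,-0.4,0,1.6,255],
    [0,0,0,-0.4,0,2.2,255],
    [0,0,0,-0.4,0,2.2,255],
  ],
)

```text
time: 9.03
position: [599.0, -31.8, 101.2]
eef_rot: [0.0, 0.752, 0.66, -0.0]
ft_force: [-0.5, -1.6, -0.5]
finger_gap: 26.4
```

>>> arm_command(
  motion=[
    [0,0,0,-0.2,0,0.6,255],
    [0,0,0,-0.2,0,0.9,255],
    [0,0,0,-0.2,0,0.9,255],
  ],
)

```text
time: 9.28
position: [599.0, -32.0, 100.4]
eef_rot: [-0.0, 0.752, 0.66, -0.0]
ft_force: [-0.5, -3.1, -0.8]
finger_gap: 26.4
```

```bash
python3 - <<'E'
from h import *
goal(600.1,-31.7,100.3,-0.13)
E
```

```text
shift [0.4  1.09 0.06] turn [-0.    0.   -0.01] phi -0.1301 p [598.96 -31.95 100.36] f [-0.5 -3.1 -0.8] tq [-0.44  0.08  0.06] gap 26.4 t 9.2833
```

The blade is seated about 5.5 mm deep. Next I'll turn clockwise (+z tool).

>>> arm_command(
  motion=[
    [0,0,2,0,0,0,255],
    [0,0,5,0,0,0,255],
    [0,0,8,0,0,0,255],
    [0,0,11,0,0,0,255],
    [0,0,14,0,0,0,255],
    [0,0,17,0,0,0,255],
    [0,0,20,0,0,0,255],
    [0,0,20,0,0,0,255],
  ],
)

```text
time: 9.95
position: [598.3, -31.6, 100.3]
eef_rot: [-0.001, 0.855, 0.518, -0.0]
ft_force: [-2.2, -0.5, -0.1]
finger_gap: 26.8
```

```bash
python3 - <<'E'
from h import *
goal(600.1,-31.7,100.3,-0.13)
c=cap('scene','s9');crop(c,'s9c',295,350,170,230,9)
E
```

```text
shift [ 0.72  1.69 -0.01] turn [-8.000e-02 -1.000e-02 -2.011e+01] phi -0.481 p [598.27 -31.55 100.29] f [-2.2 -0.5 -0.1] tq [-0.19  0.36 -0.02] gap 26.8 t 9.95
```

View pics/s9c.png

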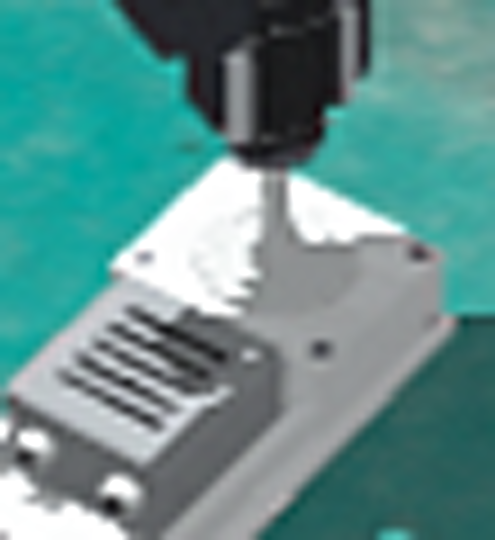

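>>> arm_command(
  motion=[
    [0,0,3,0,0,0,255],
    [0,0,6,0,0,0,255],
    [0,0,9,0,0,0,255],
    [0,0,12,0,0,0,255],
    [0,0,14,0,0,0,255],
    [0,0,14,0,0,0,255],
  ],
)

```text
time: 10.5
position: [598.0, -31.3, 100.2]
eef_rot: [-0.001, 0.912, 0.411, -0.001]
ft_force: [-1.3, 0.8, 0.6]
finger_gap: 26.8
```

```bash
python3 - <<'E'
from h import *
goal(600.1,-31.7,100.3,-0.13)
c=cap('scene','s10');crop(c,'s10c',295,350,170,230,9)
E
```

```text
shift [ 1.09  1.83 -0.1 ] turn [-1.200e-01 -1.000e-02 -3.398e+01] phi -0.7231 p [598.  -31.3 100.2] f [-1.3  0.8  0.6] tq [0.14 0.52 0.06] gap 26.8 t 10.5
```

View pics/s10c.png

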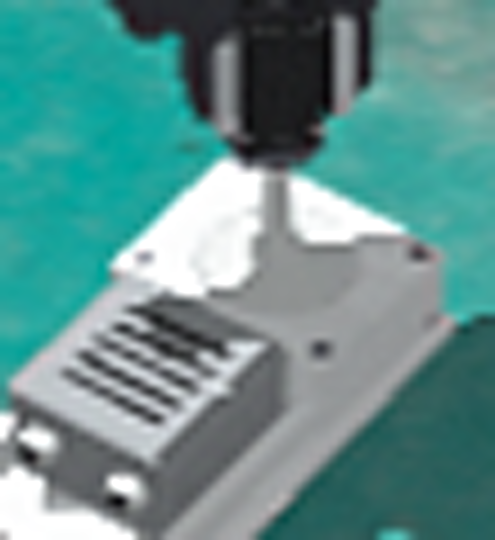

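>>> arm_command(
  motion=[
    [0,0,3,0,0,0,255],
    [0,0,6,0,0,0,255],
    [0,0,8,0,0,0,255],
    [0,0,8,0,0,0,255],
  ],
)

```text
time: 10.88
position: [598.0, -31.3, 100.1]
eef_rot: [-0.001, 0.938, 0.347, -0.001]
ft_force: [-3.7, 1.5, 0.8]
finger_gap: 26.6
```

```bash
cat > mod.py <<'E'
from h import *
# track front knobs (white) of module along x : bright edges; use template match of the front part
def shift(f):
    a=cv2.cvtColor(load('s4')['color'],cv2.COLOR_RGB2GRAY);b=cv2.cvtColor(load(f)['color'],cv2.COLOR_RGB2GRAY)
    t=a[213:232,294:314]
    up=8
    t=cv2.resize(t,None,fx=up,fy=up,interpolation=cv2.INTER_CUBIC);B=cv2.resize(b[207:238,288:320],None,fx=up,fy=up,interpolation=cv2.INTER_CUBIC)
    r=cv2.matchTemplate(B,t,cv2.TM_CCOEFF_NORMED);_,m,_,l=cv2.minMaxLoc(r);return l[0]/up-6,l[1]/up-6,round(m,3)
E
python3 - <<'E'
from mod import *
goal(600.1,-31.7,100.3,-0.13)
c=cap('scene','s11');crop(c,'s11c',285,350,170,235,9)
p0=proj(c,[500,-26,30]);print('px per 4mm',proj(c,[504,-26.2,30])-p0,p0)
for f in('s5','s8','s9','s10','s11'):print(f,shift(f))
E
```

```text
shift [ 1.35  1.63 -0.16] turn [ -0.12   0.   -41.96] phi -0.8624 p [598.01 -31.34 100.14] f [-3.7  1.5  0.8] tq [0.27 0.7  0.14] gap 26.6 t 10.8833
px per 4mm [ 0.96393547 -0.92849687] [303.14667558 221.94676524]
s5 (0.0, 0.0, 0.997)
s8 (0.0, 0.0, 0.962)
s9 (0.125, 0.0, 0.951)
s10 (0.625, -0.25, 0.924)
s11 (0.875, -0.5, 0.917)
```

View pics/s11c.png

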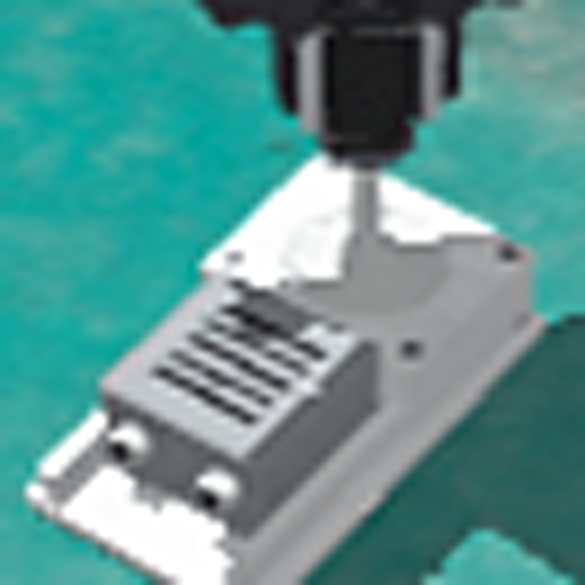

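>>> arm_command(
  motion=[
    [0,0,2.5,0,0,0,255],
    [0,0,5,0,0,0,255],
    [0,0,5,0,0,0,255],
  ],
)

```text
time: 11.18
position: [598.2, -31.5, 100.1]
eef_rot: [-0.001, 0.952, 0.306, -0.001]
ft_force: [-2.8, 1.9, -0.8]
finger_gap: 26.3
```

```bash
python3 - <<'E'
from mod import *
goal(600.1,-31.7,100.3,-0.13)
c=cap('scene','s12');print(shift('s12'))
E
```

```text
shift [ 1.44  1.33 -0.24] turn [-1.000e-01  1.000e-02 -4.697e+01] phi -0.9497 p [598.16 -31.45 100.06] f [-2.8  1.9 -0.8] tq [0.35 0.68 0.08] gap 26.3 t 11.1833
(0.875, -0.75, 0.91)
```

>>> arm_command(
  motion=[
    [0,0,2,0,0,0,255],
    [0,0,4,0,0,0,255],
    [0,0,4,0,0,0,255],
  ],
)

```text
time: 11.48
position: [598.2, -31.6, 100.1]
eef_rot: [-0.001, 0.962, 0.272, -0.001]
ft_force: [-4.7, 2.8, 0.0]
finger_gap: 26.7
```

```bash
python3 - <<'E'
from mod import *
goal(600.1,-31.7,100.3,-0.13)
c=cap('scene','s13');print(shift('s13'))
E
```

```text
shift [ 1.56  1.13 -0.24] turn [-1.000e-01  2.000e-02 -5.094e+01] phi -1.019 p [598.18 -31.56 100.06] f [-4.7  2.8  0. ] tq [0.62 0.92 0.13] gap 26.7 t 11.4833
(0.875, -0.75, 0.909)
```

>>> arm_command(
  motion=[
    [0,0,1.5,0,0,0,255],
    [0,0,3,0,0,0,255],
    [0,0,3,0,0,0,255],
  ],
)

```text
time: 11.78
position: [598.1, -31.5, 100.1]
eef_rot: [-0.001, 0.969, 0.247, -0.001]
ft_force: [-4.9, 2.2, -0.3]
finger_gap: 26.6
```

```bash
python3 - <<'E'
from mod import *
goal(600.1,-31.7,100.3,-0.13)
c=cap('scene','s14');print(shift('s14'));crop(c,'s14c',300,345,185,225,16)
E
```

```text
shift [ 1.65  1.09 -0.25] turn [-1.000e-01  2.000e-02 -5.392e+01] phi -1.0711 p [598.13 -31.53 100.05] f [-4.9  2.2 -0.3] tq [0.66 1.01 0.14] gap 26.6 t 11.7833
(0.875, -0.75, 0.911)
```

View pics/s14c.png

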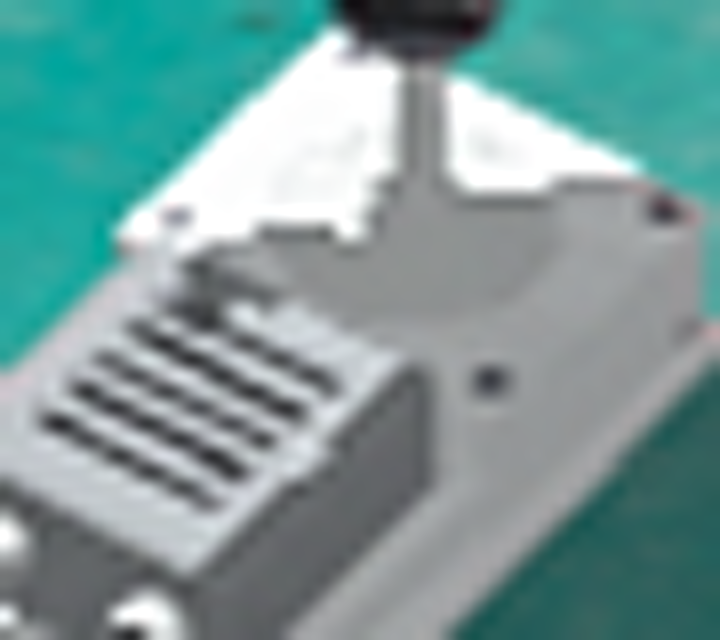

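>>> arm_command(
  motion=[
    [0,0,1.5,0,0,0,255],
    [0,0,3.5,0,0,0,255],
    [0,0,3.5,0,0,0,255],
    [0,0,3.5,0,0,0,255],
  ],
)

```text
time: 12.17
position: [598.5, -32.0, 100.1]
eef_rot: [-0.0, 0.976, 0.218, -0.001]
ft_force: [-3.2, 2.1, -3.0]
finger_gap: 25.8
```

```bash
python3 - <<'E'
from mod import *
goal(600.1,-31.7,100.3,-0.13)
a=[]
for i in range(3):
    c=cap('scene','s15%d'%i);a.append(arm.get_state()['ft_torque'][2]);print(shift('s15%d'%i))
print(a)
E
```

```text
shift [ 1.61  0.38 -0.24] turn [-4.000e-02  5.000e-02 -5.735e+01] phi -1.131 p [598.49 -32.04 100.06] f [-3.2  2.1 -3. ] tq [0.27 0.83 0.13] gap 25.8 t 12.1667
(0.875, -0.875, 0.924)
(0.875, -0.875, 0.924)
(0.875, -0.875, 0.925)
[np.float64(0.1062230487396165), np.float64(0.13225113704226707), np.float64(0.2221685694909136)]
```

>>> arm_command(
  motion=[
    [0,0,2,0,0,0,255],
    [0,0,4,0,0,0,255],
    [0,0,4,0,0,0,255],
    [0,0,4,0,0,0,255],
  ],
)

```text
time: 12.65
position: [598.4, -31.8, 100.1]
eef_rot: [-0.0, 0.983, 0.183, -0.001]
ft_force: [-4.7, 2.5, -3.3]
finger_gap: 26.0
```

```bash
cat > tq.py <<'E'
from mod import *
import sys
goal(600.1,-31.7,100.3,-0.13)
a=[];f=sys.argv[1]
for i in range(4):
    c=cap('scene',f+str(i));a.append(round(arm.get_state()['ft_torque'][2],3))
print(shift(f+'0'),a,np.mean(a))
E
python3 tq.py s16
```

```text
shift [ 1.67  0.51 -0.2 ] turn [-7.000e-02  4.000e-02 -6.142e+01] phi -1.2019 p [598.36 -31.82 100.1 ] f [-4.7  2.5 -3.3] tq [0.43 1.04 0.11] gap 26.0 t 12.65
(0.875, -0.875, 0.928) [np.float64(0.134), np.float64(0.068), np.float64(0.094), np.float64(0.101)] 0.09925
```

```bash
python3 - <<'E'
from h import *
a=load('s160');crop(a,'s16c',295,345,160,215,10)
E
```

```text
(no output)
```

View pics/s16c.png

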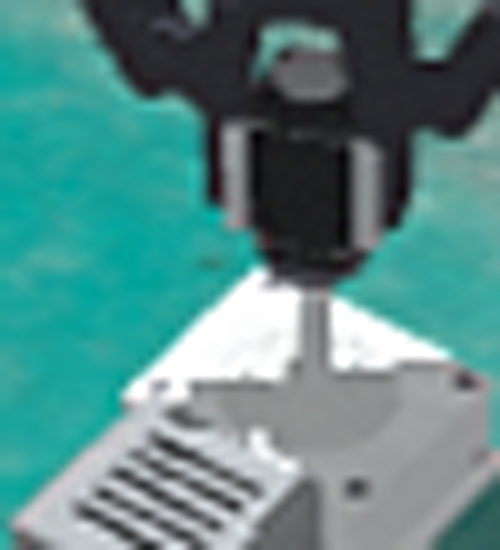

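>>> arm_command(
  motion=[
    [0,0,2,0,0,0,255],
    [0,0,4,0,0,0,255],
    [0,0,4,0,0,0,255],
  ],
)

```text
time: 13.1
position: [598.3, -31.7, 100.1]
eef_rot: [-0.0, 0.989, 0.148, -0.001]
ft_force: [-4.3, 2.0, -3.6]
finger_gap: 26.4
```

```bash
python3 tq.py s17
```

```text
shift [ 1.73  0.56 -0.2 ] turn [-8.000e-02  4.000e-02 -6.558e+01] phi -1.2745 p [598.28 -31.67 100.1 ] f [-4.3  2.  -3.6] tq [0.56 1.14 0.04] gap 26.4 t 13.1
(0.875, -0.875, 0.928) [np.float64(0.083), np.float64(0.085), np.float64(0.107), np.float64(0.095)] 0.0925
```

Torque stays near 0.1 N m, and the module has moved about 3.7 mm. Before turning further I'll relax, lift out and look at the slot.

>>> arm_command(
  motion=[
    [0,0,-3,0,0,0,255],
    [0,0,-6,0,0,0,255],
    [0,0,-10,0,0,0,255],
    [0,0,-10,0,0,0,255],
  ],
)

```text
time: 13.63
position: [598.8, -31.9, 100.5]
eef_rot: [-0.0, 0.972, 0.236, -0.0]
ft_force: [-4.5, 1.5, -3.0]
finger_gap: 26.4
```

```bash
python3 tq.py s18
```

```text
shift [1.26 0.44 0.21] turn [-2.000e-02  1.000e-02 -5.528e+01] phi -1.0948 p [598.78 -31.88 100.51] f [-4.5  1.5 -3. ] tq [0.45 1.11 0.04] gap 26.4 t 13.6333
(0.875, -0.875, 0.928) [np.float64(-0.065), np.float64(-0.03), np.float64(0.05), np.float64(-0.012)] -0.014249999999999999
```

>>> arm_command(
  motion=[
    [0,0,0,0,0,-2,255],
    [0,0,0,0,0,-5,255],
    [0,0,0,0,0,-9,255],
    [0,0,0,0,0,-14,255],
    [0,0,0,0,0,-20,255],
    [0,0,0,0,0,-25,255],
  ],
)

```text
time: 14.33
position: [600.7, -32.4, 127.1]
eef_rot: [0.001, 0.972, 0.234, 0.002]
ft_force: [-0.1, 0.6, -1.2]
finger_gap: 25.8
```

```bash
python3 - <<'E'
from h import *
goal(590,120,130,-1.095)
E
```

```text
shift [  59.75 -140.64   -3.09] turn [ 0.14 -0.16 -0.21] phi -1.0988 p [600.74 -32.43 127.08] f [-0.1  0.6 -1.2] tq [-0.02 -0.02  0.01] gap 25.8 t 14.3333
```

>>> arm_command(
  motion=[
    [0,0,0,4,-9,-1,255],
    [0,0,0,14,-32,-2,255],
    [0,0,0,26,-60,-3,255],
    [0,0,0,38,-90,-3,255],
    [0,0,0,49,-115,-3,255],
    [0,0,0,57,-134,-3,255],
    [0,0,0,60,-141,-3,255],
    [0,0,0,60,-141,-3,255],
    [0,0,0,60,-141,-3,255],
  ],
)

```text
time: 15.08
position: [588.4, 121.0, 128.5]
eef_rot: [0.0, 0.972, 0.234, 0.0]
ft_force: [0.4, -1.6, -1.5]
finger_gap: 26.1
```

```bash
python3 - <<'E'
from h import *
c=cap('scene','s19');crop(c,'s19c',300,350,180,230,14)
c=cap('top','t19');crop(c,'t19c',284,322,182,242,9)
E
```

```text
(no output)
```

View pics/s19c.png

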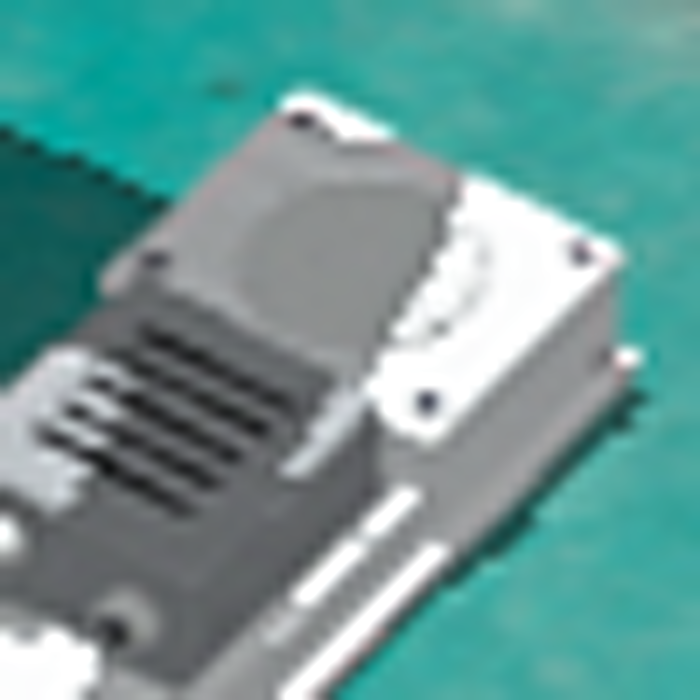

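View pics/t19c.png

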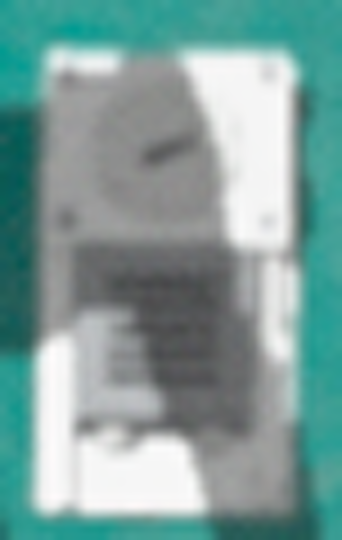

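View pics/s19.png

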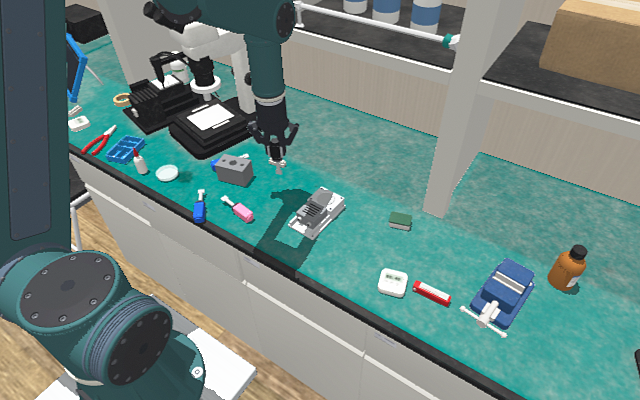

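```bash
python3 - <<'E'
from h import *
T0=load('top0');T=load('t19')
def slot(c,bx):
    u0,u1,v0,v1=bx
    g=cv2.cvtColor(c['color'],cv2.COLOR_RGB2GRAY)[v0:v1,u0:u1].astype(float)
    print(g.astype(int))
    w=np.clip(np.median(g)-12-g,0,None);vv,uu=np.mgrid[v0:v1,u0:u1]
    m=np.array([(w*uu).sum(),(w*vv).sum()])/w.sum()
    C=np.cov(np.c_[uu.ravel(),vv.ravel()].T,aweights=w.ravel());e,E=np.linalg.eigh(C);d=E[:,1]
    b=onz(c,*(m+4*d),37)-onz(c,*(m-4*d),37);b*=np.sign(b[0]);print(m,np.sqrt(e),onz(c,*m,37),'ang',np.arctan2(b[1],b[0]))
slot(T0,(297,309,193,204));slot(T,(297,307,193,204))
# columns across module/frame boundary
for f in('top0','t19'):
    g=load(f)['color'][:,:,:]
    for u in (296,302,308): print(f,u,g[204:216,u].tolist())
E
```

```text
[[220 230 232 232 233 233 232 233 233 233 231 233]
 [222 231 235 233 232 229 228 232 234 233 232 235]
 [225 233 234 233 228 210 215 231 233 233 232 235]
 [231 234 234 233 218 164 183 228 235 234 235 227]
 [233 233 233 233 214 143 173 228 234 233 232 227]
 [234 233 234 234 214 142 179 231 235 234 234 226]
 [234 235 234 233 212 149 190 230 234 234 234 229]
 [234 234 235 230 209 160 203 231 234 234 233 229]
 [232 235 234 231 217 206 221 232 234 233 231 218]
 [231 236 235 236 231 230 232 234 235 233 227 213]
 [225 235 235 233 236 235 234 236 232 228 222 219]]
[302.34554538 198.02248127] [0.99419477 1.66327695] [600.99088252 -31.81522703  37.        ] ang 0.14239241881754525
[[143 138 138 140 140 141 136 139 153 202]
 [136 140 142 141 140 139 142 142 143 179]
 [143 141 139 140 139 142 142 139 139 155]
 [141 142 139 141 139 140 138 131 130 145]
 [139 142 142 134 131 122 115 112 118 143]
 [143 138 133 117 104  97  98 110 121 138]
 [141 140 127 100  95 106 121 131 137 140]
 [143 140 129 122 122 135 139 143 142 140]
 [142 144 141 139 141 143 142 142 142 137]
 [135 139 140 141 142 141 142 144 
[... 715 characters left out ...]
170, 150], [178, 177, 174], [172, 175, 178], [167, 169, 173], [159, 160, 162], [154, 157, 156]]
t19 296 [[144, 143, 142], [153, 152, 152], [156, 156, 156], [154, 157, 154], [137, 141, 138], [114, 114, 115], [105, 106, 106], [101, 105, 105], [92, 94, 96], [83, 88, 87], [90, 91, 93], [99, 101, 103]]
t19 302 [[142, 140, 143], [139, 137, 138], [143, 144, 144], [148, 149, 147], [136, 138, 139], [118, 119, 119], [106, 105, 107], [102, 104, 105], [87, 88, 91], [72, 71, 74], [82, 81, 82], [79, 79, 82]]
t19 308 [[179, 180, 180], [167, 168, 168], [165, 166, 165], [162, 162, 162], [143, 145, 146], [120, 124, 123], [102, 105, 104], [103, 105, 107], [95, 94, 94], [92, 95, 95], [93, 95, 96], [93, 96, 94]]
```

T view: the slot now points about 1.17 rad clockwise in the world frame, centre (302,198), further round than expected. The arm's shadow blurs it, so I'll move toward the stand for a clean look.

```bash
python3 - <<'E'
from h import *
goal(559.5,265.3,147,-1.095)
E
```

```text
shift [  40.19 -142.7   -18.66] turn [ 0.04  0.01 -0.25] phi -1.0994 p [588.51 119.9  128.44] f [-0.  -0.5 -0.7] tq [-0.06 -0.03 -0.03] gap 26.1 t 15.1833
```

>>> arm_command(
  motion=[
    [0,0,0,3,-9,-3,255],
    [0,0,0,9,-32,-8,255],
    [0,0,0,17,-60,-12,255],
    [0,0,0,25,-90,-16,255],
    [0,0,0,32,-115,-18,255],
    [0,0,0,38,-134,-19,255],
    [0,0,0,40,-142,-19,255],
    [0,0,0,40,-142.7,-19,255],
    [0,0,0,40,-142.7,-19,255],
  ],
)

```text
time: 15.93
position: [559.0, 265.6, 147.3]
eef_rot: [0.0, 0.972, 0.234, -0.0]
ft_force: [-0.3, -0.5, -0.7]
finger_gap: 26.1
```

```bash
python3 - <<'E'
from mod import *
goal(559.5,265.3,147,0.24)
c=cap('scene','s20');crop(c,'s20c',300,350,180,230,12)
c=cap('top','t20');crop(c,'t20c',284,322,182,242,9)
print(shift('s20'))
def ts(a,b,box,pad=5,up=10):
    u0,u1,v0,v1=box
    A=cv2.cvtColor(load(a)['color'],cv2.COLOR_RGB2GRAY);B=cv2.cvtColor(load(b)['color'],cv2.COLOR_RGB2GRAY)
    r=lambda x:cv2.resize(x,None,fx=up,fy=up,interpolation=cv2.INTER_CUBIC)
    t=r(A[v0:v1,u0:u1]);m=cv2.matchTemplate(r(B[v0-pad:v1+pad,u0-pad:u1+pad]),t,cv2.TM_CCOEFF_NORMED);_,q,_,l=cv2.minMaxLoc(m);return l[0]/up-pad,l[1]/up-pad,round(q,3)
print('slats T',ts('top0','t20',(294,312,212,228)),'frame T',ts('top0','t20',(288,318,186,194)))
print('slats S',ts('scene0','s20',(304,324,203,222)),'frame S',ts('scene0','s20',(310,345,184,192)))
T=load('top0');print('T px/4mm',proj(T,[504,-26.2,30])-proj(T,[500,-26,30]))
E
```

```text
shift [0.33 0.49 0.28] turn [ 1.000e-02  5.000e-02 -7.669e+01] phi -1.0985 p [558.98 265.59 147.28] f [-0.3 -0.5 -0.7] tq [ 0.01 -0.   -0.03] gap 26.1 t 15.9333
(0.875, -0.875, 0.963)
slats T (-0.20000000000000018, -1.2999999999999998, 0.954) frame T (0.0, -0.09999999999999964, 0.998)
slats S (0.7999999999999998, -1.0, 0.96) frame S (0.0, 0.0, 0.999)
T px/4mm [ 0.02154703 -1.35318001]
```

View pics/s20c.png

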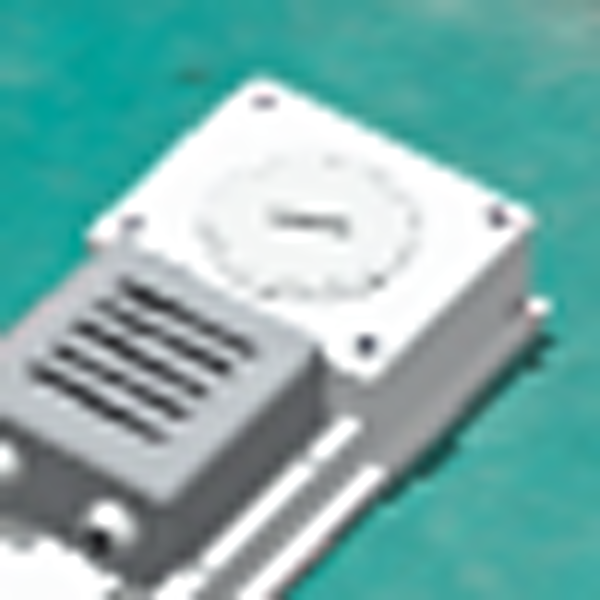

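View pics/t20c.png

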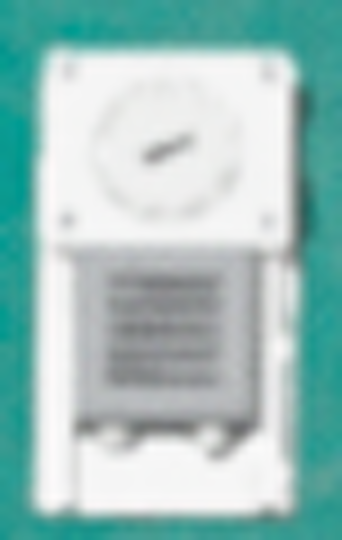

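```bash
python3 - <<'E'
from h import *
def slot(c,bx,th):
    u0,u1,v0,v1=bx
    g=cv2.cvtColor(c['color'],cv2.COLOR_RGB2GRAY)[v0:v1,u0:u1].astype(float)
    w=np.clip(np.median(g)-th-g,0,None);vv,uu=np.mgrid[v0:v1,u0:u1]
    m=np.array([(w*uu).sum(),(w*vv).sum()])/w.sum()
    C=np.cov(np.c_[uu.ravel(),vv.ravel()].T,aweights=w.ravel());e,E=np.linalg.eigh(C);d=E[:,1]
    b=onz(c,*(m+3*d),37)-onz(c,*(m-3*d),37);b*=np.sign(b[0]);print(m,np.sqrt(e),onz(c,*m,37),'ang',round(np.arctan2(b[1],b[0]),3))
for th in(15,25):
    print('T');slot(load('top0'),(299,307,193,203),th);slot(load('t20'),(298,307,193,203),th)
    print('S');slot(load('scene0'),(320,331,194,203),th);slot(load('s20'),(320,331,194,203),th)
g=cv2.cvtColor(load('s20')['color'],cv2.COLOR_RGB2GRAY);print(g[194:203,320:331])
g=cv2.cvtColor(load('t20')['color'],cv2.COLOR_RGB2GRAY);print(g[193:203,297:308])
# fixture yaw from base long edges in S/T : module slat / base edge
T=load('top0');k=9
P=lambda u,v:(284+u/k-.5,182+v/k-.5)
a,b=onz(T,*P(36,510),8),onz(T,*P(300,510),8);print('base front edge yaw',-np.arctan2((b-a)[0],-(b-a)[1])+0, (b-a))
a,b=onz(T,*P(35,510),8),onz(T,*P(45,60),8);print('left',np.arctan2((b-a)[1],(b-a)[0]),np.linalg.norm(b-a))
E
```

```text
T
[302.26409774 197.94360902] [0.54079691 1.5153462 ] [601.23986922 -31.58336646  37.        ] ang -0.113
[301.95852535 198.19585253] [0.52877301 1.62490715] [600.50833461 -30.65596289  37.        ] ang -1.207
S
[325.26725664 198.32920354] [0.80851341 1.72014712] [597.76416155 -29.85938973  37.        ] ang -0.18
[325.43129771 198.04389313] [0.34360838 1.96832092] [598.92366079 -29.62296366  37.        ] ang -1.156
T
[302.28040973 197.87067862] [0.47038822 1.39460807] [601.45964285 -31.63912963  37.        ] ang -0.105
[301.87       198.21333333] [0.45333248 1.52335984] [600.46534205 -30.39314337  37.        ] ang -1.204
S
[325.23296703 198.26593407] [0.38736434 1.68336847] [597.91706332 -29.64635028  37.        ] ang -0.102
[325.55395683 198.06714628] [0.28990024 1.85099814] [599.02955043 -29.9516069   37.        ] ang -1.114
[[242 235 239 245 245 244 245 246 245 245 235]
 [245 245 246 246 245 245 245 245 245 245 246]
 [245 246 245 246 247 248 248 247 246 245 245]
 [245 247 222 214 227 241 250 249 247 247 245]
 [245 247 216 170 154 133 154 161 175 236 246]
 [245 246 249 252 255 246 239 224 186 232 247]
 [246 245 245 246 247 248 249 250 250 247 245]
 [246 245 245 245 245 245 246 246 246 246 244]
 [234 241 247 246 245 246 246 245 246 247 233]]
[[231 236 237 238 237 238 238 239 237 235 237]
 [231 238 239 239 238 239 239 239 238 237 238]
 [236 238 240 239 239 239 239 238 237 238 239]
 [239 239 239 238 240 236 233 226 226 238 239]
 [240 240 238 235 224 218 201 186 209 235 239]
 [239 237 229 204 175 162 176 198 220 236 239]
 [239 236 221 173 165 194 219 234 236 239 238]
 [240 239 232 217 219 233 237 240 239 241 238]
 [239 239 239 237 237 240 239 239 239 239 236]
 [237 239 240 239 241 240 240 239 239 238 233]]
base front edge yaw 0.039208877041906905 [ -3.39607647 -86.57059934   0.        ]
left -0.04963575310769574 152.87486005287818
```

```bash
python3 - <<'E'
from h import *
def ecc(a,b,box,g0=(0,0)):
    A=cv2.cvtColor(load(a)['color'],cv2.COLOR_RGB2GRAY).astype(np.float32);B=cv2.cvtColor(load(b)['color'],cv2.COLOR_RGB2GRAY).astype(np.float32)
    u0,u1,v0,v1=box
    M=np.float32([[1,0,u0-5*0+g0[0]],[0,1,v0+g0[1]]])
    try:
        cc,M=cv2.findTransformECC(A[v0:v1,u0:u1],B,M,cv2.MOTION_TRANSLATION,(3,200,1e-5),None,1)
        return round(float(M[0,2]-u0),3),round(float(M[1,2]-v0),3),round(cc,3)
    except cv2.error as e: return 'fail'
for f in('s5','s8','s9','s10','s11','s12','s13','s14','s150','s160','s170','s180','s20'):
    print(f,'knobs',ecc('scene0',f,(294,314,213,232),(.5,-.5) if f>'s10' else (0,0)),'rel s13',ecc('s13',f,(297,314,211,232)))
print('s20 vs scene0 slats',ecc('scene0','s20',(303,325,203,222),(.9,-.9)))
print('T',ecc('top0','t20',(294,312,212,228),(0,-1.3)),ecc('top0','t20',(292,314,226,233),(0,-1.3)))
S=load('scene0');print(proj(S,[504,-26.2,44])-proj(S,[500,-26,44]),proj(S,[504,-26.2,20])-proj(S,[500,-26,20]));T=load('top0');print(proj(T,[544,-26.2,44])-proj(T,[540,-26,44]))
E
```

```text
s5 knobs (-0.002, 0.006, 1.0) rel s13 (-1.182, 0.524, 0.905)
s8 knobs (-0.001, -0.004, 0.964) rel s13 (-0.996, 0.643, 0.932)
s9 knobs (0.131, -0.05, 0.951) rel s13 (-0.806, 0.65, 0.941)
s10 knobs (0.62, -0.285, 0.916) rel s13 (-0.329, 0.467, 0.956)
s11 knobs (0.793, -0.49, 0.908) rel s13 (-0.25, 0.184, 0.97)
s12 knobs (0.894, -0.662, 0.903) rel s13 (-0.007, 0.011, 0.998)
s13 knobs (0.933, -0.644, 0.902) rel s13 (0.0, 0.0, 1.0)
s14 knobs (0.904, -0.68, 0.904) rel s13 (-0.026, -0.063, 0.997)
s150 knobs (0.821, -0.802, 0.921) rel s13 (-0.154, -0.244, 0.973)
s160 knobs (0.875, -0.9, 0.925) rel s13 (-0.151, -0.283, 0.961)
s170 knobs (0.866, -0.907, 0.925) rel s13 (-0.164, -0.302, 0.961)
s180 knobs (0.874, -0.904, 0.925) rel s13 (-0.144, -0.284, 0.961)
s20 knobs (0.866, -0.861, 0.961) rel s13 (-0.304, -0.381, 0.934)
s20 vs scene0 slats (0.753, -0.928, 0.958)
T (-0.145, -1.363, 0.952) (-0.039, -1.425, 0.976)
[ 0.97315821 -0.92913913] [ 0.95745375 -0.92796245]
[ 0.02196993 -1.34797941]
```

The module moved 3.7–4.1 mm and was static while the cam turned on, with no gap or brass strips visible, so it is home. Next I'll check the held driver, turn it back and return it to the stand.

```bash
python3 - <<'E'
from h import *
S=load('s20');crop(S,'s20d',205,265,105,190,7)
p=np.array([559.0,265.6])
for z in(78.4,133.4):print((proj(S,[*p,z])+.5-[205,105])*7)
print('hole',(proj(S,[559.3,265.7,58])+.5-[205,105])*7)
E
```

```text
[192.27552341 365.81054677]
[169.3975292  257.71733342]
hole [200.71115625 403.71291414]
```

View pics/s20d.png

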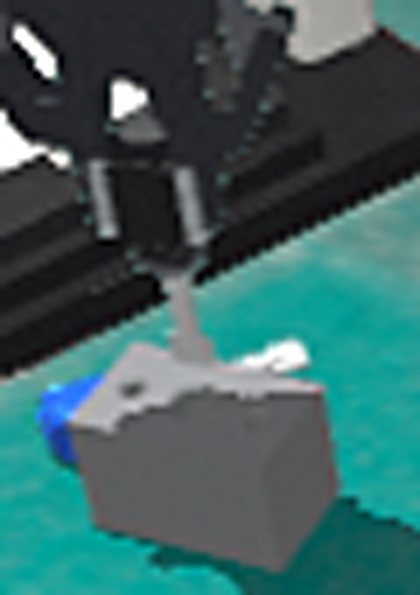

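>>> arm_command(
  motion=[
    [0,0,-5,0.2,0.3,0,255],
    [0,0,-12,0.2,0.3,0,255],
    [0,0,-19,0.2,0.3,0,255],
    [0,0,-26,0.2,0.3,0,255],
    [0,0,-33,0.2,0.3,0,255],
    [0,0,-40,0.2,0.3,0,255],
    [0,0,-47,0.2,0.3,0,255],
    [0,0,-54,0.2,0.3,0,255],
    [0,0,-61,0.2,0.3,0,255],
    [0,0,-68,0.2,0.3,0,255],
    [0,0,-73,0.2,0.3,0,255],
    [0,0,-76,0.2,0.3,0,255],
    [0,0,-76.7,0.2,0.3,0,255],
    [0,0,-76.7,0.2,0.3,0,255],
    [0,0,-76.7,0.2,0.3,0,255],
  ],
)

```text
time: 17.28
position: [559.5, 265.2, 147.3]
eef_rot: [0.0, 0.618, 0.786, -0.0]
ft_force: [-0.4, 0.4, -0.9]
finger_gap: 26.3
```

```bash
python3 - <<'E'
from h import *
goal(559.4,265.6,130,0.24)
S=cap('scene','s21');crop(S,'s21d',205,265,105,190,7)
E
```

```text
shift [ 4.60e-01 -1.00e-02  1.73e+01] turn [-0.02  0.01 -0.16] phi 0.2373 p [559.52 265.17 147.3 ] f [-0.4  0.4 -0.9] tq [-0.01  0.02 -0.02] gap 26.3 t 17.2833
```

View pics/s21d.png

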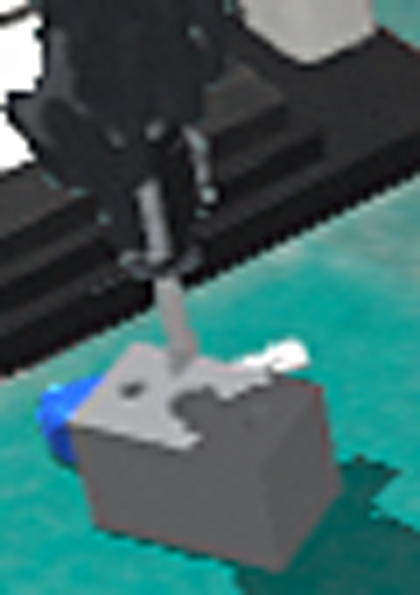

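The driver hangs as it did at lift-out (tip near (185,365) in the crop). I'll lower it.

>>> arm_command(
  motion=[
    [0,0,0,0.4,0,3,255],
    [0,0,0,0.4,0,8,255],
    [0,0,0,0.4,0,14,255],
    [0,0,0,0.4,0,19,255],
    [0,0,0,0.4,0,23,255],
    [0,0,0,0.4,0,25,255],
    [0,0,0,0.4,0,25,255],
  ],
)

```text
time: 17.92
position: [558.7, 266.2, 121.5]
eef_rot: [-0.0, 0.617, 0.787, -0.001]
ft_force: [0.7, 0.3, -1.4]
finger_gap: 26.0
```

```bash
python3 - <<'E'
from h import *
goal(559.4,265.6,72,0.24)
E
```

```text
shift [-0.79  0.62 49.47] turn [-0.09  0.01 -0.01] phi 0.2399 p [558.69 266.25 121.47] f [ 0.7  0.3 -1.4] tq [0.01 0.04 0.03] gap 26.0 t 17.9167
```

>>> arm_command(
  motion=[
    [0,0,0,-0.3,0.3,3,255],
    [0,0,0,-0.3,0.3,8,255],
    [0,0,0,-0.3,0.3,14,255],
    [0,0,0,-0.3,0.3,20,255],
    [0,0,0,-0.3,0.3,26,255],
    [0,0,0,-0.3,0.3,32,255],
    [0,0,0,-0.3,0.3,37,255],
    [0,0,0,-0.3,0.3,41,255],
    [0,0,0,-0.3,0.3,44,255],
    [0,0,0,-0.3,0.3,45,255],
    [0,0,0,-0.3,0.3,45,255],
  ],
)

```text
time: 18.83
position: [559.4, 266.1, 77.1]
eef_rot: [-0.0, 0.617, 0.787, -0.0]
ft_force: [-0.0, -0.6, -0.7]
finger_gap: 25.9
```

>>> arm_command(
  motion=[
    [0,0,0,0,0,1,255],
    [0,0,0,0,0,2,255],
    [0,0,0,0,0,2.5,255],
    [0,0,0,0,0,2.5,255],
  ],
)

```text
time: 19.17
position: [559.6, 266.2, 74.9]
eef_rot: [0.0, 0.617, 0.787, 0.0]
ft_force: [0.3, 0.1, -1.9]
finger_gap: 26.5
```

>>> arm_command(
  motion=[
    [0,0,0,0,0,1,255],
    [0,0,0,0,0,2,255],
    [0,0,0,0,0,2.5,255],
    [0,0,0,0,0,2.5,255],
  ],
)

```text
time: 19.5
position: [559.5, 266.1, 72.2]
eef_rot: [-0.0, 0.617, 0.787, -0.0]
ft_force: [1.0, 0.4, -1.0]
finger_gap: 26.2
```

>>> arm_command(
  motion=[
    [0,0,0,0,0,0.4,255],
    [0,0,0,0,0,0.4,255],
  ],
)

```text
time: 19.67
position: [559.6, 266.2, 72.1]
eef_rot: [0.0, 0.617, 0.787, -0.0]
ft_force: [-1.0, 0.7, 0.8]
finger_gap: 26.2
```

The collar is on the block, so I'll release.

>>> arm_command(
  motion=[
    [0,0,0,0,0,0.2,170],
    [0,0,0,0,0,0.2,140],
    [0,0,0,0,0,0.2,100],
    [0,0,0,0,0,0.2,50],
    [0,0,0,0,0,0.2,0],
    [0,0,0,0,0,0.2,0],
    [0,0,0,0,0,0.2,0],
    [0,0,0,0,0,0.2,0],
    [0,0,0,0,0,0.2,0],
  ],
)

```text
time: 20.42
position: [559.6, 266.1, 71.8]
eef_rot: [0.0, 0.617, 0.787, -0.0]
ft_force: [1.4, -0.5, -0.0]
finger_gap: 85.5
```

>>> arm_command(
  motion=[
    [0,0,0,0,0,-2,0],
    [0,0,0,0,0,-8,0],
    [0,0,0,0,0,-18,0],
    [0,0,0,0,0,-30,0],
    [0,0,0,0,0,-45,0],
    [0,0,0,0,0,-62,0],
    [0,0,0,0,0,-80,0],
    [0,0,0,0,0,-98,0],
    [0,0,0,0,0,-115,0],
    [0,0,0,0,0,-125,0],
    [0,0,0,0,0,-130,0],
    [0,0,0,0,0,-130,0],
  ],
)

```text
time: 21.42
position: [560.4, 266.5, 203.6]
eef_rot: [0.001, 0.617, 0.787, 0.001]
ft_force: [-0.0, 0.2, -0.2]
finger_gap: 85.6
```

```bash
python3 - <<'E'
from mod import *
goal(380,200,250,0.24)
S=cap('scene','s22');crop(S,'s22d',200,350,105,230,5);T=cap('top','t22');crop(T,'t22c',284,322,182,242,9)
print(shift('s22'))
E
```

```text
shift [ -21.68 -190.88  -46.96] turn [ 0.17 -0.01 -0.  ] phi 0.24 p [560.39 266.46 203.59] f [-0.   0.2 -0.2] tq [0.05 0.04 0.03] gap 85.6 t 21.4167
(0.875, -0.875, 0.963)
```

View pics/s22d.png

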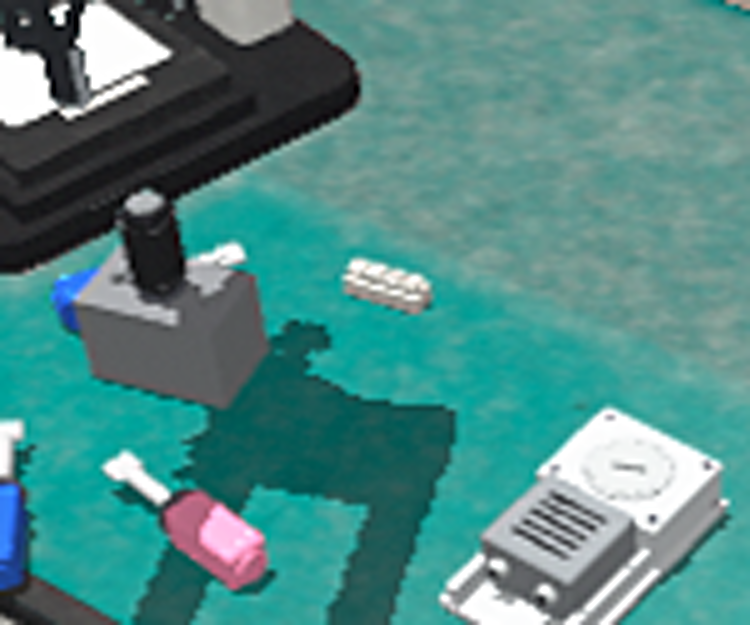

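View pics/t22.png

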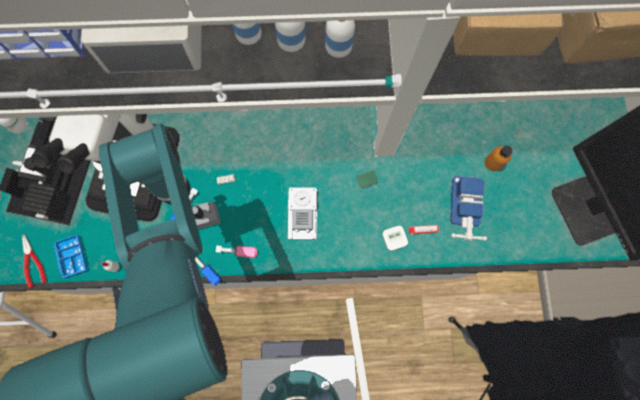

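The driver stands upright with its collar on the block, s22d (150,240). The module position is unchanged, and the gripper is clear. Handing in.

```bash
python3 - <<'E'
from workcell import arm
print(arm.sign_off())
E
```

```text
the job is handed in; nothing more can be done
None
```

The driver drew the module home and is back upright in its stand with its collar on the block. The job was handed in at about 21.5 s. Two things did not go as described: the cam turned further than it should have, and the three look-alike drivers fell over.

- **Feeling for the slot:** I found it with about 2–7 N of downward force. The blade went about 5.5 mm deep.
- **Module home:** it moved about 3.65 mm by the scene camera and 4.0–4.2 mm by the top camera; the start gap was 3.5–4.2 mm. It then stayed still while the cam turned on, and the brass strips and gap are no longer visible. The cameras cannot see a gap smaller than about 1 mm, so "no gap" rests on that travel and on the module stopping.
- **Cam angle and lock:** the slot ended about 1.1 rad clockwise of x, against the stated 0.7. I never felt the clear stiffening described; torque at the readings was mostly about 0.1 N m, at most 0.22. So it may be tightened somewhat past home, but not under high torque.
- **Look-alike drivers:** by the picture at 2.3 s, when the gripper had come down around the driver, the two blue ones and the pink one had toppled. I think they were balanced on their blades: my planned path was clear of them and the readings showed no contact force. I did not rule out contact between readings. One blue one lies near the front edge but stayed on the worktop.

The fuse tin, timer, hex keys and terminal block show no movement in the last pictures.

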